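# Load the lenses of a lamp panel under its keyhole strip

### The arm

A 7-joint arm with a two-finger parallel gripper is mounted at the origin on the work surface. World frame = base frame: x ahead of the robot, y to its left, z up, the work surface at z = 0. Lengths are in m, angles in rad, forces in N, time in s.
With the tool pointing down it reaches from about 0.35 to 0.9 m from the base axis. Payload 7.2 kg.
Tool frame: the origin (TCP) lies midway between the tips of the shut fingers; the grasp point (between the pads) lies 19 mm behind it; z points along the fingers, y is the line along which they close (so a half turn about z gives the same grasp; the last joint's range is limited). The gripper opens to 85 mm and grips with 20 to 120 N. Pads are 22 mm wide; open, the fingers measure 114 mm over their backs; the gripper's body (76 mm by 85 mm) begins 54 mm behind the grasp point. The pads swing forward as they close: fully open they stand 13 mm farther back than shut.
Start: joints at [-1.282, 0.411, -0.013, 1.596, 0.006, 1.134, -0.082], TCP at [0.218, 0.586, 0.231] pointing down, gripper open.
Joint ranges: [-2.95, 2.95], [-0.29, 1.99], [-1.47, 1.44], [0.14, 2.54], [-1.03, 4.17], [0.13, 1.85], [-2.86, 2.86]. Speed limits (rad/s): [2.39, 2.39, 3.01, 3.01, 3.14, 3.14, 3.14].

### API

Orientations are given as a unit quaternion [w, x, y, z].
In Python, from rig import * gives the robot as it stands.
- The arm moves only by the tool carry_out, never from a script. Its argument "moves" is a list of rows, each an object with "fingers": the finger opening in mm, from 0 to 85.4; "linear": the shift along the tool's x, y, z in mm, a list of three; "rot": the turn, a rotation vector about the tool's x, y, z in rad, a list of three. A call has 1 to 8 rows; each row shifts and turns the commanded pose from where the row before left it, along the tool's axes as they then stand; what a row does not reach is not made up. A row lasts 1/8 s, in which the tool goes at most 62.5 mm and 10.7 degrees, less where a joint would pass 70% of its speed; a pose out of reach is approached as far as the arm can. A call with a gripper value outside its range is refused whole. The fingers move at their own pace and stop on an object; "force" is the grip in N (left out, the last holds). Time passes only in rows, so rows that do not move let the fingers close. It gives the time, the measured TCP pose, the force, the opening and the grip force at its end, in the units of the state.
- read_state(): the state, without advancing time (a new reading comes with each control period).
- camera(name): name is "scene" or "side" or "wrist"; returns a dict with "image" (420x560x3 uint8, red, green, blue), "K" (3x3 intrinsics, pixels), "T" (4x4, takes a point from camera to world coordinates); the wrist camera has in their place "tool_from_camera" (4x4, takes a point from camera to tool coordinates, whose origin is the TCP and whose axes are the flange's). Camera axes: x right, y down, z forward; pixel columns grow to the right and rows downward; lengths in m; the calibration is good to about 2 mm. A picture is of the moment at which its call begins: read the wrist's pose just before it. There is no depth.
- finish_job(): hands the job in; it is judged then, once.
The state is a dict: "time": time; "q": joint angles; "qd": joint speeds; "effort": joint torques, N m; "tcp_pos": TCP position; "eef_rot": TCP orientation; "force": force on the tool from outside, world axes, zero at the start; "torque": the same for the moment, N m; "grip_width": finger opening in m; "finger_force": force on a finger pad.
Only numpy, scipy, OpenCV 4.12 (cv2) and the standard library are available. Lean on these libraries where they do the work, as an engineer would, in place of code of your own. Each camera call takes 0.05 s, during which the arm holds its last target. There are 200 camera calls.

### The job

Unlock the keyhole strip from the white lamp panel (slide it along until the screw heads show in its wide openings, lift it off) and lay it on the clear bench beside the panel. Put every brass-rimmed lens that is on the bench into a lens seat of the panel, dome up, flat on all three pads so that it cannot rock; then lower the strip over the screw heads again, flat on the spine, and slide it fully home so that it is locked over the seated lenses. Leave the other things on the bench where they are.

Things in the scene. Friction and masses are not known exactly. Their poses are not given: they have to be found in the camera images.
- panel: white lamp panel, fixed; base 212 (x) x 206 (y) x 10 mm. Origin: centre of its underside, z up. A spine 24 mm wide, top 31 mm above the bench, runs along its x axis through the middle; on it two upright screws at x = -65 and +65 mm: shank 6 mm across and 6 mm high, then a head 12 mm across, 4 mm thick, top 41 mm above the bench. Two lens seats lie on each side of the spine
- screws_mid (a point): midway between the two screws, on top of the spine, 31 mm above the bench. The strip's origin lies here when locked (at the start too, or up to 5 mm short), along the spine; either way round fits. It overlaps the inner 3 mm of the lens flanges, 3 mm above them, so lenses go in without it. It comes off and goes on with its origin 16 mm from this point towards the strip's own +x, and locks by sliding 16 mm towards its own -x
- strip: loose steel strip 200 (x) x 40 (y) x 4 mm, 0.24 kg. Origin: underside, mid-length; z up. At the start it is locked on the panel. Above it stands a finger tab, 10 mm thick (x), 30 wide (y), top 54 mm over the underside. Two keyholes on the centre line: entry 16 x 16 mm, centres x = -81 and +49 mm, each leading towards +x into a slot 8 mm wide; a screw at the slot's closed end stands at x = -65, +65 mm
- lens1: loose brass-mounted glass lens, 0.18 kg (may be absent): a flange 68 mm across and 8 mm thick at the bottom, above it a collar 44 mm across up to 26 mm, and a shallow glass dome up to 31 mm. Origin: centre of the flange's underside; z up through the dome. Grip it by the collar
- lens2: loose brass-mounted glass lens, 0.18 kg (may be absent): a flange 68 mm across and 8 mm thick at the bottom, above it a collar 44 mm across up to 26 mm, and a shallow glass dome up to 31 mm. Origin: centre of the flange's underside; z up through the dome. Grip it by the collar
- lens3: loose brass-mounted glass lens, 0.18 kg (may be absent): a flange 68 mm across and 8 mm thick at the bottom, above it a collar 44 mm across up to 26 mm, and a shallow glass dome up to 31 mm. Origin: centre of the flange's underside; z up through the dome. Grip it by the collar
- lens4: loose brass-mounted glass lens, 0.18 kg (may be absent): a flange 68 mm across and 8 mm thick at the bottom, above it a collar 44 mm across up to 26 mm, and a shallow glass dome up to 31 mm. Origin: centre of the flange's underside; z up through the dome. Grip it by the collar
- pad1a: one of the three fixed ball pads (10 mm ball) of lens seat 1; origin: top of the ball, 20 mm above the bench, 27 mm from the seat's centre. On the side away from the spine. Seat centre: mean of pads 1a, 1b, 1c, at panel x -46, y +51 mm; a seated lens has its origin there. Any lens fits any seat
- pad1b: one of the three fixed ball pads (10 mm ball) of lens seat 1; origin: top of the ball, 20 mm above the bench, 27 mm from the seat's centre. 39 mm from the centre, outside each pad, stands a round-topped brass stop 7 mm thick, top 27 mm above the bench: 1.5 mm of play between each stop and a centred lens flange
- pad1c: one of the three fixed ball pads (10 mm ball) of lens seat 1; origin: top of the ball, 20 mm above the bench, 27 mm from the seat's centre. 120 degrees from the other two
- pad2a: one of the three fixed ball pads (10 mm ball) of lens seat 2; origin: top of the ball, 20 mm above the bench, 27 mm from the seat's centre. On the side away from the spine. Seat centre: mean of pads 2a, 2b, 2c, at panel x +46, y +51 mm; a seated lens has its origin there. Any lens fits any seat
- pad2b: one of the three fixed ball pads (10 mm ball) of lens seat 2; origin: top of the ball, 20 mm above the bench, 27 mm from the seat's centre. 39 mm from the centre, outside each pad, stands a round-topped brass stop 7 mm thick, top 27 mm above the bench: 1.5 mm of play between each stop and a centred lens flange
- pad2c: one of the three fixed ball pads (10 mm ball) of lens seat 2; origin: top of the ball, 20 mm above the bench, 27 mm from the seat's centre. 120 degrees from the other two
- pad3a: one of the three fixed ball pads (10 mm ball) of lens seat 3; origin: top of the ball, 20 mm above the bench, 27 mm from the seat's centre. On the side away from the spine. Seat centre: mean of pads 3a, 3b, 3c, at panel x -46, y -51 mm; a seated lens has its origin there. Any lens fits any seat
- pad3b: one of the three fixed ball pads (10 mm ball) of lens seat 3; origin: top of the ball, 20 mm above the bench, 27 mm from the seat's centre. 39 mm from the centre, outside each pad, stands a round-topped brass stop 7 mm thick, top 27 mm above the bench: 1.5 mm of play between each stop and a centred lens flange
- pad3c: one of the three fixed ball pads (10 mm ball) of lens seat 3; origin: top of the ball, 20 mm above the bench, 27 mm from the seat's centre. 120 degrees from the other two
- pad4a: one of the three fixed ball pads (10 mm ball) of lens seat 4; origin: top of the ball, 20 mm above the bench, 27 mm from the seat's centre. On the side away from the spine. Seat centre: mean of pads 4a, 4b, 4c, at panel x +46, y -51 mm; a seated lens has its origin there. Any lens fits any seat
- pad4b: one of the three fixed ball pads (10 mm ball) of lens seat 4; origin: top of the ball, 20 mm above the bench, 27 mm from the seat's centre. 39 mm from the centre, outside each pad, stands a round-topped brass stop 7 mm thick, top 27 mm above the bench: 1.5 mm of play between each stop and a centred lens flange
- pad4c: one of the three fixed ball pads (10 mm ball) of lens seat 4; origin: top of the ball, 20 mm above the bench, 27 mm from the seat's centre. 120 degrees from the other two
- glue: bystander: white glue bottle, 48 mm across, 120 high, origin at its underside
- tape: bystander: roll of paper tape, 84 mm across, 24 high, origin at its underside
- flatbar: bystander: plain flat steel bar without holes, 160 x 30 x 6 mm, origin at its underside
- disc: bystander: plain white ceramic disc, 60 mm across, 7 high, origin at its underside
- dish: bystander: small white bowl, 80 mm across, 30 high, origin at its underside

How it is judged:
On the way, in this order (a step that is already met when the one before it is completed fails the run):
1. the strip is off the panel, laid on the bench (height (world z) of strip below 0.012 m and horizontal distance between strip and screws_mid above 0.11 m), for 0.2 s.
2. every lens present lies seated on the three pads of a seat (angle between each of lens1, lens2, lens3, lens4's own z axis and vertical below 0.035 rad and height (world z) of lens1 between 0.0182 and 0.0218 m and ((contact force between lens1 and pad1a above 0.03 N and horizontal distance between lens1 and pad1a below 0.0325 m and contact force between lens1 and pad1b above 0.03 N and horizontal distance between lens1 and pad1b below 0.0325 m and contact force between lens1 and pad1c above 0.03 N and horizontal distance between lens1 and pad1c below 0.0325 m) or (contact force between lens1 and pad2a above 0.03 N and horizontal distance between lens1 and pad2a below 0.0325 m and contact force between lens1 and pad2b above 0.03 N and horizontal distance between lens1 and pad2b below 0.0325 m and contact force between lens1 and pad2c above 0.03 N and horizontal distance between lens1 and pad2c below 0.0325 m) or (contact force between lens1 and pad3a above 0.03 N and horizontal distance between lens1 and pad3a below 0.0325 m and contact force between lens1 and pad3b above 0.03 N and horizontal distance between lens1 and pad3b below 0.0325 m and contact force between lens1 and pad3c above 0.03 N and horizontal distance between lens1 and pad3c below 0.0325 m) or (contact force between lens1 and pad4a above 0.03 N and horizontal distance between lens1 and pad4a below 0.0325 m and contact force between lens1 and pad4b above 0.03 N and horizontal distance between lens1 and pad4b below 0.0325 m and contact force between lens1 and pad4c above 0.03 N and horizontal distance between lens1 and pad4c below 0.0325 m)) and height (world z) of lens2 between 0.0182 and 0.0218 m and ((contact force between lens2 and pad1a above 0.03 N and horizontal distance between lens2 and pad1a below 0.0325 m and contact force between lens2 and pad1b above 0.03 N and horizontal distance between lens2 and pad1b below 0.0325 m and contact force between lens2 and pad1c above 0.03 N and horizontal distance between lens2 and pad1c below 0.0325 m) or (contact force between lens2 and pad2a above 0.03 N and horizontal distance between lens2 and pad2a below 0.0325 m and contact force between lens2 and pad2b above 0.03 N and horizontal distance between lens2 and pad2b below 0.0325 m and contact force between lens2 and pad2c above 0.03 N and horizontal distance between lens2 and pad2c below 0.0325 m) or (contact force between lens2 and pad3a above 0.03 N and horizontal distance between lens2 and pad3a below 0.0325 m and contact force between lens2 and pad3b above 0.03 N and horizontal distance between lens2 and pad3b below 0.0325 m and contact force between lens2 and pad3c above 0.03 N and horizontal distance between lens2 and pad3c below 0.0325 m) or (contact force between lens2 and pad4a above 0.03 N and horizontal distance between lens2 and pad4a below 0.0325 m and contact force between lens2 and pad4b above 0.03 N and horizontal distance between lens2 and pad4b below 0.0325 m and contact force between lens2 and pad4c above 0.03 N and horizontal distance between lens2 and pad4c below 0.0325 m)) and height (world z) of lens3 between 0.0182 and 0.0218 m and ((contact force between lens3 and pad1a above 0.03 N and horizontal distance between lens3 and pad1a below 0.0325 m and contact force between lens3 and pad1b above 0.03 N and horizontal distance between lens3 and pad1b below 0.0325 m and contact force between lens3 and pad1c above 0.03 N and horizontal distance between lens3 and pad1c below 0.0325 m) or (contact force between lens3 and pad2a above 0.03 N and horizontal distance between lens3 and pad2a below 0.0325 m and contact force between lens3 and pad2b above 0.03 N and horizontal distance between lens3 and pad2b below 0.0325 m and contact force between lens3 and pad2c above 0.03 N and horizontal distance between lens3 and pad2c below 0.0325 m) or (contact force between lens3 and pad3a above 0.03 N and horizontal distance between lens3 and pad3a below 0.0325 m and contact force between lens3 and pad3b above 0.03 N and horizontal distance between lens3 and pad3b below 0.0325 m and contact force between lens3 and pad3c above 0.03 N and horizontal distance between lens3 and pad3c below 0.0325 m) or (contact force between lens3 and pad4a above 0.03 N and horizontal distance between lens3 and pad4a below 0.0325 m and contact force between lens3 and pad4b above 0.03 N and horizontal distance between lens3 and pad4b below 0.0325 m and contact force between lens3 and pad4c above 0.03 N and horizontal distance between lens3 and pad4c below 0.0325 m)) and height (world z) of lens4 between 0.0182 and 0.0218 m and ((contact force between lens4 and pad1a above 0.03 N and horizontal distance between lens4 and pad1a below 0.0325 m and contact force between lens4 and pad1b above 0.03 N and horizontal distance between lens4 and pad1b below 0.0325 m and contact force between lens4 and pad1c above 0.03 N and horizontal distance between lens4 and pad1c below 0.0325 m) or (contact force between lens4 and pad2a above 0.03 N and horizontal distance between lens4 and pad2a below 0.0325 m and contact force between lens4 and pad2b above 0.03 N and horizontal distance between lens4 and pad2b below 0.0325 m and contact force between lens4 and pad2c above 0.03 N and horizontal distance between lens4 and pad2c below 0.0325 m) or (contact force between lens4 and pad3a above 0.03 N and horizontal distance between lens4 and pad3a below 0.0325 m and contact force between lens4 and pad3b above 0.03 N and horizontal distance between lens4 and pad3b below 0.0325 m and contact force between lens4 and pad3c above 0.03 N and horizontal distance between lens4 and pad3c below 0.0325 m) or (contact force between lens4 and pad4a above 0.03 N and horizontal distance between lens4 and pad4a below 0.0325 m and contact force between lens4 and pad4b above 0.03 N and horizontal distance between lens4 and pad4b below 0.0325 m and contact force between lens4 and pad4c above 0.03 N and horizontal distance between lens4 and pad4c below 0.0325 m))), for 0.3 s.
3. the strip lies flat on the spine with the screw heads through its keyholes, not yet slid home (height (world z) of strip between 0.0295 and 0.0335 m and angle between strip's own z axis and vertical below 0.05 rad and angle between the x axis of strip and the x axis of panel, either way round below 0.06 rad and horizontal distance between strip and screws_mid between 0.0065 and 0.0195 m and y of strip in the frame of screws_mid between -0.005 and 0.005 m), for 0.1 s.
4. the strip is slid along until it is locked under the screw heads (height (world z) of strip between 0.0295 and 0.0335 m and angle between strip's own z axis and vertical below 0.05 rad and angle between the x axis of strip and the x axis of panel, either way round below 0.06 rad and horizontal distance between strip and screws_mid below 0.004 m), for 0.2 s.
At the end, for the whole second after the job is handed in: Each lens upright (0.035 rad) at pad height (1.8 mm), bearing on all three pads of one seat, its centre under 32.5 mm from each; strip flat (0.05 rad) on the spine under the heads (z 29.5 to 33.5 mm), parallel to it (0.06 rad), origin within 4 mm of screws_mid; all at rest (all of step 2 and all of step 4 and linear speed of each of lens1, lens2, lens3, lens4, strip below 0.01 m/s); the robot touches nothing.
It fails at once if white glue bottle, 48 mm across, 120 high is pushed more than 60 mm from its place (distance of glue from where it was at the start of the episode above 0.06 m).
It fails at once if roll of paper tape, 84 mm across, 24 high is pushed more than 60 mm from its place (distance of tape from where it was at the start of the episode above 0.06 m).
It fails at once if plain flat steel bar without holes, 160 x 30 x 6 mm is pushed more than 60 mm from its place (distance of flatbar from where it was at the start of the episode above 0.06 m).
It fails at once if plain white ceramic disc, 60 mm across, 7 high is pushed more than 60 mm from its place (distance of disc from where it was at the start of the episode above 0.06 m).
It fails at once if small white bowl, 80 mm across, 30 high is pushed more than 60 mm from its place (distance of dish from where it was at the start of the episode above 0.06 m).
Of lens1, lens2, lens3, lens4 only 2 to 4 are there at a start; the rules pass over those that are not, and their reading is None.
At some moment in a run one of lens1, lens2, lens3, lens4, strip may be knocked a few centimetres aside while the robot is not near it.
Once in a run the grip may slacken for a moment while it holds something.
It also fails if it takes over 210 s, if anything falls off the work surface, if the arm or the gripper's body presses on something with over 40 N, if the wrist force passes 120 N, or if a joint passes its speed limit or range.

## Working session

There is one attempt and no reset: what is moved stays moved. The work goes in short steps, Python scripts to look and compute and a tool call to move; the robot and the scene stay as the last step left them, time stands still between calls to the robot, and variables do not carry over. Pictures are saved under pics/ and viewed, at most 14 in all, crops included, and the job is handed in when it is done.

Besides the shell and the picture viewer there is one more tool, called after "Emit:" by a JSON object that holds its "fn" and its "kwargs", one argument or row to a line. carry_out: Moves the arm, as the interface text tells. Its arguments: {"type":"object","properties":{"moves":{"type":"array","items":{"type":"object","properties":{"fingers":{"type":"number"},"linear":{"type":"array","items":{"type":"number"}},"rot":{"type":"array","items":{"type":"number"}}}}},"force":{"type":"number"}},"required":["moves"]}

```bash
mkdir -p pics; ls; cat > h.py <<'E'
from rig import *
import numpy as np, cv2
from scipy.spatial.transform import Rotation as R
def Rt(s): 
    w,x,y,z=s["eef_rot"]; return R.from_quat([x,y,z,w]).as_matrix()
def cam(n):
    s=read_state(); c=camera(n)
    if n=="wrist":
        T=np.eye(4);T[:3,:3]=Rt(s);T[:3,3]=s["tcp_pos"]; c["T"]=T@c["tool_from_camera"]
    return c
def ray(c,uv,z):
    uv=np.atleast_2d(np.array(uv,float)); d=np.c_[uv,np.ones(len(uv))]@np.linalg.inv(c["K"]).T@c["T"][:3,:3].T
    o=c["T"][:3,3]; return o+d*((z-o[2])/d[:,2])[:,None]
def proj(c,P):
    P=np.atleast_2d(P); p=(P-c["T"][:3,3])@c["T"][:3,:3]@c["K"].T; return p[:,:2]/p[:,2:]
def save(c,n): cv2.imwrite(f"pics/{n}.png",cv2.cvtColor(c["image"],cv2.COLOR_RGB2BGR))
E
python3 - <<'E'
from h import *
s=read_state(); print(s["time"],s["tcp_pos"],Rt(s).round(3).tolist())
a=cam("scene");b=cam("side");w=cam("wrist")
im=np.hstack([a["image"],b["image"]]); 
for c,n in((a,"scene0"),(b,"side0"),(w,"wrist0")):
    save(c,n); np.savez(f"pics/{n}.npz",**{k:c[k] for k in("image","K","T")}); print(n,c["T"].round(3).tolist(),c["K"][0,0])
E
```

```text
pics
0.0 [0.21818504 0.58514157 0.23042364] [[-0.937, 0.349, -0.0], [0.349, 0.937, -0.002], [-0.0, -0.002, -1.0]]
scene0 [[-0.893, 0.29, -0.344, 0.867], [0.45, 0.6, -0.661, 0.531], [0.015, -0.745, -0.667, 0.688], [0.0, 0.0, 0.0, 1.0]] 407.17525430424945
side0 [[0.989, -0.083, 0.118, 0.39], [-0.144, -0.625, 0.767, -1.064], [0.01, -0.776, -0.631, 0.861], [0.0, 0.0, 0.0, 1.0]] 498.3535924516323
wrist0 [[0.349, 0.896, 0.275, 0.149], [0.937, -0.333, -0.104, 0.612], [-0.002, 0.295, -0.956, 0.374], [0.0, 0.0, 0.0, 1.0]] 374.77399474029926
```

View pics/scene0.png

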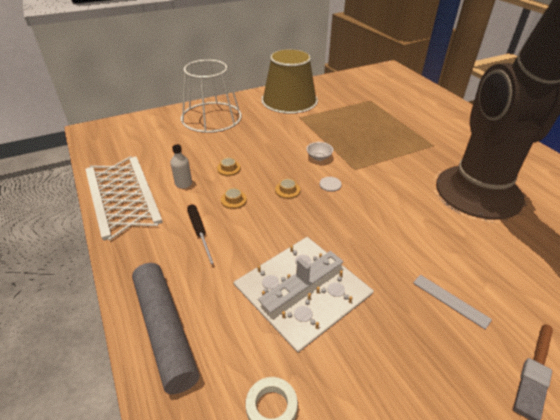

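View pics/side0.png

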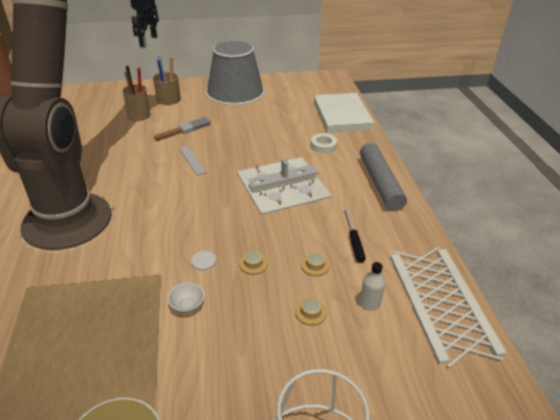

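Scene view: three brass lenses at about (228,167), (233,199) and (288,188), the panel centred near (303,290), and the tab near (303,267). The side view shows the same lenses at (253,262), (315,263) and (311,311), with the panel at (284,183). Next I'll measure them coarsely.

```bash
cat >> h.py <<'E'
def load(n):
    d=np.load(f"pics/{n}.npz"); return {k:d[k] for k in d}
def brass(c,amin=150):
    h=cv2.cvtColor(c["image"],cv2.COLOR_RGB2HSV); m=cv2.inRange(h,(14,140,90),(30,255,255))
    m=cv2.morphologyEx(m,cv2.MORPH_CLOSE,np.ones((3,3)))
    cs,_=cv2.findContours(m,cv2.RETR_EXTERNAL,cv2.CHAIN_APPROX_NONE)
    return [cv2.convexHull(k)[:,0] for k in cs if cv2.contourArea(cv2.convexHull(k))>amin]
E
python3 - <<'E'
from h import *
for n in("scene0","side0"):
    c=load(n)
    for k in brass(c):
        p=ray(c,k,0.006)[:,:2].astype(np.float32); (x,y),r=cv2.minEnclosingCircle(p)
        if .025<r<.05: print(n,k.mean(0).round(),round(x,3),round(y,3),round(r,4))
    h=cv2.cvtColor(c["image"],cv2.COLOR_RGB2HSV)
    for uv in ([(303,290),(328,300),(120,190)] if n=="scene0" else [(260,197),(320,190)]): print(uv,h[uv[1],uv[0]],h[uv[1]+3,uv[0]])
c=load("scene0"); print("corners",ray(c,[(235,285),(307,239),(372,292),(304,343)],0.01).round(3).tolist()); print("strip",ray(c,[(262,298),(334,254),(344,268),(268,313)],.035).round(3).tolist())
c=load("side0"); print("corners",ray(c,[(239,167),(310,159),(329,191),(269,208)],0.01).round(3).tolist())
for n,uv in(("scene0",(303,290)),("side0",(284,183)),("scene0",(181,170)),("scene0",(320,155)),("scene0",(331,184)),("scene0",(452,302)),("scene0",(272,400))): print(n,uv,ray(load(n),uv,.02).round(3))
E
```

```text
(303, 290) [ 13  43 137] [ 18  52 143]
(328, 300) [ 20  38 231] [ 17  41 231]
(120, 190) [ 13 135 200] [ 17  38 214]
side0 [309. 314.] 0.57 -0.392 0.0252
side0 [313. 269.] 0.605 -0.258 0.0283
(260, 197) [ 23  27 202] [ 21  27 202]
(320, 190) [ 23  29 193] [ 21  30 193]
corners [[0.713, 0.015, 0.01], [0.514, -0.037, 0.01], [0.467, 0.156, 0.01], [0.649, 0.195, 0.01]]
strip [[0.684, 0.087, 0.035], [0.496, 0.05, 0.035], [0.498, 0.093, 0.035], [0.688, 0.123, 0.035]]
corners [[0.467, 0.173, 0.01], [0.687, 0.188, 0.01], [0.709, 0.021, 0.01], [0.53, -0.032, 0.01]]
scene0 (303, 290) [[0.597 0.095 0.02 ]]
side0 (284, 183) [[0.586 0.062 0.02 ]]
scene0 (181, 170) [[ 0.703 -0.415  0.02 ]]
scene0 (320, 155) [[ 0.318 -0.312  0.02 ]]
scene0 (331, 184) [[ 0.361 -0.18   0.02 ]]
scene0 (452, 302) [[0.344 0.252 0.02 ]]
scene0 (272, 400) [[0.748 0.267 0.02 ]]
```

Emit:
{"fn": "carry_out", "kwargs": {
  "moves": [
    {"rot":[0,0,0.167]},
    {"rot":[0,0,0.167]},
    {"rot":[0,0,0.167]},
    {"rot":[0,0,0.167]},
    {"rot":[0,0,0.167]},
    {"rot":[0,0,0.17]}
  ]
}}

```text
$.moves[0]: bad value
```

Emit:
{"fn": "carry_out", "kwargs": {
  "moves": [
    {"linear":[-40,20,-6]},
    {"linear":[-53,26,-7]},
    {"linear":[-53,26,-7]},
    {"linear":[-53,26,-7]},
    {"linear":[-53,26,-7]},
    {"linear":[-53,26,-7]},
    {"linear":[-53,26,-7]},
    {"linear":[-53,26,-7]}
  ]
}}

```text
$.moves[0]: bad value
```

Emit:
{"fn": "carry_out", "kwargs": {
  "moves": [
    {"linear":[-53,26,-7]},
    {"linear":[-53,20,-7]},
    {"linear":[-10,8,-2]},
    {},
    {},
    {}
  ]
}}

```text
$.moves[0]: bad value
```

```bash
python3 - <<'E'
from h import *
s=read_state(); print(s["time"],s["tcp_pos"],Rt(s).round(3).tolist())
n="wrist1";c=cam("wrist");save(c,n); np.savez(f"pics/{n}.npz",**{k:c[k] for k in("image","K","T")})
E
```

```text
0.15 [0.21821715 0.58527936 0.23062587] [[-0.937, 0.349, -0.0], [0.349, 0.937, -0.001], [-0.0, -0.001, -1.0]]
```

View pics/wrist1.png

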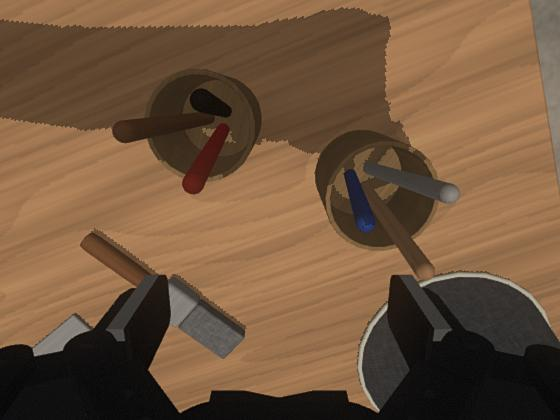

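The view shows pots with pens, so the arm has not moved. The rows need all three keys.

Emit:
{"fn": "carry_out", "kwargs": {
  "moves": [
    {"fingers":85,"linear":[0,0,0],"rot":[0,0,0.167]},
    {"fingers":85,"linear":[0,0,0],"rot":[0,0,0.167]},
    {"fingers":85,"linear":[0,0,0],"rot":[0,0,0.167]},
    {"fingers":85,"linear":[0,0,0],"rot":[0,0,0.167]},
    {"fingers":85,"linear":[0,0,0],"rot":[0,0,0.167]},
    {"fingers":85,"linear":[0,0,0],"rot":[0,0,0.17]}
  ]
}}

```text
time: 0.95
tcp_pos: [0.2182, 0.5855, 0.2311]
eef_rot: [0.0, 0.632, 0.775, -0.0]
force: [0.3, 0.4, -0.5]
grip_width: 0.0853
finger_force: 0.0
```

Emit:
{"fn": "carry_out", "kwargs": {
  "moves": [
    {"fingers":85,"linear":[-40,20,-6],"rot":[0,0,0]},
    {"fingers":85,"linear":[-53,26,-7],"rot":[0,0,0]},
    {"fingers":85,"linear":[-53,26,-7],"rot":[0,0,0]},
    {"fingers":85,"linear":[-53,26,-7],"rot":[0,0,0]},
    {"fingers":85,"linear":[-53,26,-7],"rot":[0,0,0]},
    {"fingers":85,"linear":[-53,26,-7],"rot":[0,0,0]},
    {"fingers":85,"linear":[-53,26,-7],"rot":[0,0,0]},
    {"fingers":85,"linear":[-53,26,-7],"rot":[0,0,0]}
  ]
}}

```text
time: 1.95
tcp_pos: [0.502, 0.2239, 0.2866]
eef_rot: [-0.0, 0.629, 0.777, 0.0]
force: [1.6, 1.3, -0.3]
grip_width: 0.0852
finger_force: 0.0
```

Emit:
{"fn": "carry_out", "kwargs": {
  "moves": [
    {"fingers":85,"linear":[-53,26,-7],"rot":[0,0,0]},
    {"fingers":85,"linear":[-53,20,-7],"rot":[0,0,0]},
    {"fingers":85,"linear":[-10,8,-2],"rot":[0,0,0]},
    {"fingers":85,"linear":[0,0,0],"rot":[0,0,0]},
    {"fingers":85,"linear":[0,0,0],"rot":[0,0,0]},
    {"fingers":85,"linear":[0,0,0],"rot":[0,0,0]}
  ]
}}

```text
time: 2.7
tcp_pos: [0.5773, 0.125, 0.3021]
eef_rot: [-0.0, 0.628, 0.778, -0.0]
force: [0.6, -0.1, 0.2]
grip_width: 0.085
finger_force: 0.0
```

```bash
python3 - <<'E'
from h import *
s=read_state(); print(s["time"],s["tcp_pos"],Rt(s).round(3).tolist())
n="wrist1";c=cam("wrist");save(c,n); np.savez(f"pics/{n}.npz",**{k:c[k] for k in("image","K","T")})
E
```

```text
2.7 [0.57728857 0.12498699 0.30207157] [[-0.21, 0.978, -0.001], [0.978, 0.21, 0.001], [0.001, -0.001, -1.0]]
```

View pics/wrist1.png

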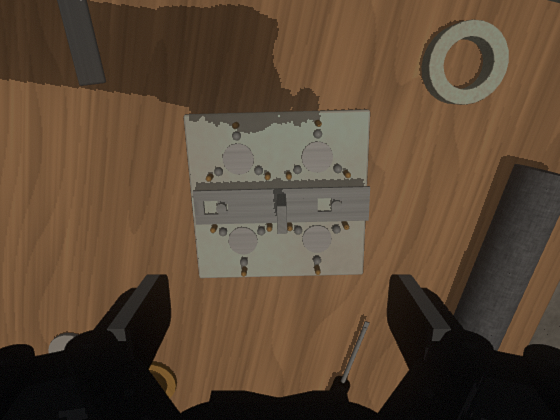

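The wrist view shows the panel with corners near (185,115), (370,110), (363,274) and (199,277). The screws are at (222,208) and (337,204), with the entries to their left, so the strip's +x is image right. The tab is at about (281,210).

```bash
python3 - <<'E'
from h import *
c=load("wrist1"); g=cv2.cvtColor(c["image"],cv2.COLOR_RGB2GRAY)
k=cv2.cornerSubPix(g,np.array([(185,115),(370,110),(363,274),(199,277)],np.float32).reshape(-1,1,2),(6,6),(-1,-1),(3,50,.01))[:,0]
P=ray(c,k,.01)[:,:2]; print(k.round(1).tolist(),P.round(4).tolist(),np.linalg.norm(P-np.roll(P,1,0),axis=1).round(4))
ref=np.array([(-106,103),(106,103),(106,-103),(-106,-103)])/1e3
def fit(a,b):
    ca,cb=a.mean(0),b.mean(0);A,B=a-ca,b-cb; th=np.arctan2((A[:,0]*B[:,1]-A[:,1]*B[:,0]).sum(),(A*B).sum())
    M=np.array([[np.cos(th),-np.sin(th)],[np.sin(th),np.cos(th)]]);t=cb-M@ca;return np.degrees(th),t,(a@M.T+t-b)
print(fit(ref,P))
# brass stops
h=cv2.cvtColor(c["image"],cv2.COLOR_RGB2HSV); m=cv2.inRange(h,(8,120,60),(30,255,230)); cv2.imwrite("pics/m.png",m)
roi=h[120:175,200:350]; 
for uv in((236,126),(318,124),(244,272),(317,270),(238,158),(225,140),(215,230),(281,222),(281,200)): print(uv,h[uv[1],uv[0]])
e=ray(c,[(209,207),(326,205)],.035); print(e.round(4))
for n,pts in(("scene0",[(278,190),(300,190),(288,195)]),("side0",[(242,266),(253,269)])):
    d=load(n);hh=cv2.cvtColor(d["image"],cv2.COLOR_RGB2HSV)
    for u,v in pts: print(n,hh[v,u])
print("lens",[(n,ray(load(n),uv,.004).round(3).tolist()) for n,uv in(("scene0",[(228,169),(233,201),(288,190)]),("side0",[(311,314),(315,266),(253,264)]))])
E
```

```text
[[187.1999969482422, 115.80000305175781], [368.5, 109.9000015258789], [362.0, 273.29998779296875], [199.0, 276.70001220703125]] [[0.4673, 0.1531], [0.6656, 0.2025], [0.7142, 0.0055], [0.5105, -0.0436]] [0.2015 0.2044 0.2029 0.2095]
(np.float64(13.454075476374006), array([0.58940753, 0.07936354]), array([[-0.00492705,  0.00173138],
       [ 0.00292747,  0.00171608],
       [ 0.00224981, -0.00161911],
       [-0.00025023, -0.00182835]]))
(236, 126) [ 17 143  68]
(318, 124) [ 17 144  76]
(244, 272) [ 17 149  89]
(317, 270) [ 17 146  82]
(238, 158) [ 18  27 122]
(225, 140) [ 26  33 131]
(215, 230) [ 16 129  81]
(281, 222) [ 21  24 105]
(281, 200) [20 28 54]
[[0.5114 0.0603 0.035 ]
 [0.6417 0.0909 0.035 ]]
scene0 [ 17 169 214]
scene0 [ 14 154 182]
scene0 [ 17 169 204]
side0 [ 19 134 184]
side0 [ 19 140 168]
lens [('scene0', [[0.578, -0.384, 0.004], [0.617, -0.246, 0.004], [0.467, -0.225, 0.004]]), ('side0', [[0.573, -0.395, 0.004], [0.611, -0.255, 0.004], [0.465, -0.229, 0.004]])]
```

Emit:
{"fn": "carry_out", "kwargs": {
  "moves": [
    {"fingers":85,"linear":[-24,1,30],"rot":[0,0,-0.023]},
    {"fingers":85,"linear":[-23,1,50],"rot":[0,0,0]},
    {"fingers":85,"linear":[0,0,50],"rot":[0,0,0]},
    {"fingers":85,"linear":[0,0,45],"rot":[0,0,0]},
    {"fingers":85,"linear":[0,0,35],"rot":[0,0,0]},
    {"fingers":85,"linear":[0,0,25],"rot":[0,0,0]},
    {"fingers":85,"linear":[0,0,15],"rot":[0,0,0]},
    {"fingers":85,"linear":[0,0,0],"rot":[0,0,0]}
  ],
  "force": 60
}}

```text
time: 3.75
tcp_pos: [0.5897, 0.0782, 0.0516]
eef_rot: [-0.001, 0.62, 0.784, -0.001]
force: [-0.0, -0.1, 0.6]
grip_width: 0.0847
finger_force: 0.0
```

Emit:
{"fn": "carry_out", "kwargs": {
  "moves": [
    {"fingers":0,"linear":[0,0,0],"rot":[0,0,0]},
    {"fingers":0,"linear":[0,0,0],"rot":[0,0,0]},
    {"fingers":0,"linear":[0,0,0],"rot":[0,0,0]},
    {"fingers":0,"linear":[0,0,0],"rot":[0,0,0]},
    {"fingers":0,"linear":[0,0,0],"rot":[0,0,0]},
    {"fingers":0,"linear":[0,0,0],"rot":[0,0,0]}
  ]
}}

```text
time: 4.5
tcp_pos: [0.5906, 0.0779, 0.0527]
eef_rot: [0.0, 0.621, 0.784, 0.0]
force: [-1.4, -0.2, 5.7]
grip_width: 0.0093
finger_force: 59.7
```

Emit:
{"fn": "carry_out", "kwargs": {
  "moves": [
    {"fingers":0,"linear":[0,0,0],"rot":[0,0,0]},
    {"fingers":0,"linear":[0,0,0],"rot":[0,0,0]},
    {"fingers":0,"linear":[0,0,0],"rot":[0,0,0]},
    {"fingers":0,"linear":[0,0,0],"rot":[0,0,0]}
  ]
}}

```text
time: 5.0
tcp_pos: [0.5907, 0.0778, 0.0527]
eef_rot: [0.0, 0.621, 0.784, 0.0]
force: [-0.4, -0.0, 5.7]
grip_width: 0.0093
finger_force: 59.7
```

```bash
python3 - <<'E'
from h import *
s=read_state(); print(s)
print(Rt(s).round(3).tolist())
E
```

```text
{'time': 5.0, 'q': array([-0.49438186,  0.59167546,  0.38843382,  1.84866581, -0.31171298,
        0.76040459,  0.29421884]), 'qd': array([-0.00056216,  0.00133067, -0.00060432,  0.00039713, -0.00106861,
       -0.00225417,  0.00021163]), 'effort': array([ 1.27067515e-01, -5.76291311e+01,  7.42102012e+00, -2.05640960e+01,
        1.27686639e-02, -2.82790633e-01, -7.39483279e-03]), 'tcp_pos': array([0.59065604, 0.07782716, 0.05274808]), 'eef_rot': array([1.99263235e-04, 6.20525364e-01, 7.84186285e-01, 3.21559491e-04]), 'force': array([-0.44312966, -0.01899345,  5.67489204]), 'torque': array([ 0.00508722,  0.14988105, -0.07446542]), 'finger_force': 59.69538688659668, 'grip_width': 0.009259811072308635}
[[-0.23, 0.973, 0.001], [0.973, 0.23, 0.0], [0.0, 0.001, -1.0]]
```

Emit:
{"fn": "carry_out", "kwargs": {
  "moves": [
    {"fingers":0,"linear":[0,4,0],"rot":[0,0,0]},
    {"fingers":0,"linear":[0,4,0],"rot":[0,0,0]},
    {"fingers":0,"linear":[0,4,0],"rot":[0,0,0]},
    {"fingers":0,"linear":[0,2,0],"rot":[0,0,0]},
    {"fingers":0,"linear":[0,0,0],"rot":[0,0,0]}
  ]
}}

```text
time: 5.62
tcp_pos: [0.6029, 0.0805, 0.0527]
eef_rot: [-0.001, 0.621, 0.784, -0.001]
force: [-6.3, -1.6, 10.4]
grip_width: 0.0093
finger_force: 60.5
```

Emit:
{"fn": "carry_out", "kwargs": {
  "moves": [
    {"fingers":0,"linear":[0,2,0],"rot":[0,0,0]},
    {"fingers":0,"linear":[0,0,0],"rot":[0,0,0]}
  ]
}}

```text
time: 5.88
tcp_pos: [0.6049, 0.0809, 0.0527]
eef_rot: [-0.001, 0.621, 0.784, -0.001]
force: [-6.3, -1.0, 9.9]
grip_width: 0.0092
finger_force: 60.5
```

Emit:
{"fn": "carry_out", "kwargs": {
  "moves": [
    {"fingers":0,"linear":[0,2,0],"rot":[0,0,0]},
    {"fingers":0,"linear":[0,0,0],"rot":[0,0,0]}
  ]
}}

```text
time: 6.12
tcp_pos: [0.6068, 0.0813, 0.0528]
eef_rot: [-0.001, 0.621, 0.784, -0.001]
force: [-5.6, -1.3, 10.7]
grip_width: 0.0091
finger_force: 60.5
```

Emit:
{"fn": "carry_out", "kwargs": {
  "moves": [
    {"fingers":0,"linear":[0,2,0],"rot":[0,0,0]},
    {"fingers":0,"linear":[0,0,0],"rot":[0,0,0]}
  ]
}}

```text
time: 6.38
tcp_pos: [0.6082, 0.0816, 0.0527]
eef_rot: [-0.001, 0.621, 0.784, -0.001]
force: [-9.3, -2.3, 12.3]
grip_width: 0.0086
finger_force: 60.7
```

Emit:
{"fn": "carry_out", "kwargs": {
  "moves": [
    {"fingers":0,"linear":[0,1.5,0],"rot":[0,0,0]},
    {"fingers":0,"linear":[0,0,0],"rot":[0,0,0]}
  ]
}}

```text
time: 6.62
tcp_pos: [0.6082, 0.0817, 0.0527]
eef_rot: [-0.002, 0.621, 0.784, -0.002]
force: [-14.4, -2.5, 17.3]
grip_width: 0.0093
finger_force: 61.3
```

Emit:
{"fn": "carry_out", "kwargs": {
  "moves": [
    {"fingers":0,"linear":[0,-4,0],"rot":[0,0,0]},
    {"fingers":0,"linear":[0,-3,0],"rot":[0,0,0]},
    {"fingers":0,"linear":[0,0,0],"rot":[0,0,0]}
  ]
}}

```text
time: 7.0
tcp_pos: [0.6051, 0.0812, 0.0528]
eef_rot: [0.001, 0.621, 0.784, 0.001]
force: [1.6, 0.1, 5.8]
grip_width: 0.0094
finger_force: 59.8
```

Emit:
{"fn": "carry_out", "kwargs": {
  "moves": [
    {"fingers":0,"linear":[0,-2.2,0],"rot":[0,0,0]},
    {"fingers":0,"linear":[0,0,0],"rot":[0,0,0]}
  ]
}}

```text
time: 7.25
tcp_pos: [0.6031, 0.0808, 0.0527]
eef_rot: [0.001, 0.62, 0.784, 0.001]
force: [2.6, 0.0, 5.2]
grip_width: 0.0095
finger_force: 59.7
```

Emit:
{"fn": "carry_out", "kwargs": {
  "moves": [
    {"fingers":0,"linear":[0,0,-3],"rot":[0,0,0]},
    {"fingers":0,"linear":[0,0,-3],"rot":[0,0,0]},
    {"fingers":0,"linear":[0,0,0],"rot":[0,0,0]}
  ]
}}

```text
time: 7.62
tcp_pos: [0.6016, 0.0805, 0.0579]
eef_rot: [-0.0, 0.621, 0.784, -0.0]
force: [-1.3, -0.4, -1.5]
grip_width: 0.0094
finger_force: 58.4
```

Emit:
{"fn": "carry_out", "kwargs": {
  "moves": [
    {"fingers":0,"linear":[0,0,-20],"rot":[0,0,0]},
    {"fingers":0,"linear":[0,0,-25],"rot":[0,0,0]},
    {"fingers":0,"linear":[25,0,0],"rot":[0,0,0]},
    {"fingers":0,"linear":[40,0,0],"rot":[0,0,0]},
    {"fingers":0,"linear":[40,0,0],"rot":[0,0,0]},
    {"fingers":0,"linear":[40,0,0],"rot":[0,0,0]},
    {"fingers":0,"linear":[20,0,0],"rot":[0,0,0]},
    {"fingers":0,"linear":[0,0,0],"rot":[0,0,0]}
  ]
}}

```text
time: 8.62
tcp_pos: [0.564, 0.2427, 0.1039]
eef_rot: [-0.0, 0.619, 0.785, 0.0]
force: [-0.4, -0.7, -3.1]
grip_width: 0.0093
finger_force: 58.8
```

Emit:
{"fn": "carry_out", "kwargs": {
  "moves": [
    {"fingers":0,"linear":[0,0,20],"rot":[0,0,0]},
    {"fingers":0,"linear":[0,0,25],"rot":[0,0,0]},
    {"fingers":0,"linear":[0,0,20],"rot":[0,0,0]},
    {"fingers":0,"linear":[0,0,10],"rot":[0,0,0]},
    {"fingers":0,"linear":[0,0,0],"rot":[0,0,0]}
  ]
}}

```text
time: 9.25
tcp_pos: [0.5641, 0.2404, 0.0274]
eef_rot: [-0.0, 0.621, 0.784, -0.001]
force: [0.0, -0.1, -2.4]
grip_width: 0.0092
finger_force: 58.5
```

Emit:
{"fn": "carry_out", "kwargs": {
  "moves": [
    {"fingers":0,"linear":[0,0,3],"rot":[0,0,0]},
    {"fingers":0,"linear":[0,0,2],"rot":[0,0,0]},
    {"fingers":0,"linear":[0,0,0],"rot":[0,0,0]}
  ]
}}

```text
time: 9.62
tcp_pos: [0.5644, 0.2414, 0.0236]
eef_rot: [0.0, 0.62, 0.784, 0.0]
force: [0.6, 0.9, -3.2]
grip_width: 0.0093
finger_force: 40.6
```

Emit:
{"fn": "carry_out", "kwargs": {
  "moves": [
    {"fingers":85,"linear":[0,0,0],"rot":[0,0,0]},
    {"fingers":85,"linear":[0,0,0],"rot":[0,0,0]},
    {"fingers":85,"linear":[0,0,0],"rot":[0,0,0]},
    {"fingers":85,"linear":[0,0,0],"rot":[0,0,0]},
    {"fingers":85,"linear":[0,0,-20],"rot":[0,0,0]},
    {"fingers":85,"linear":[0,0,-40],"rot":[0,0,0]},
    {"fingers":85,"linear":[0,0,-50],"rot":[0,0,0]},
    {"fingers":85,"linear":[0,0,-50],"rot":[0,0,0]}
  ]
}}

```text
time: 10.62
tcp_pos: [0.5644, 0.241, 0.1863]
eef_rot: [0.0, 0.621, 0.784, 0.0]
force: [0.5, 0.2, 0.2]
grip_width: 0.0851
finger_force: 0.0
```

Emit:
{"fn": "carry_out", "kwargs": {
  "moves": [
    {"fingers":85,"linear":[-30,-5,-20],"rot":[0,0,0]},
    {"fingers":85,"linear":[-50,-8,-30],"rot":[0,0,0]},
    {"fingers":85,"linear":[-50,-5,-20],"rot":[0,0,0]},
    {"fingers":85,"linear":[-55,0,-10],"rot":[0,0,0]},
    {"fingers":85,"linear":[-60,0,0],"rot":[0,0,0]},
    {"fingers":85,"linear":[-60,0,0],"rot":[0,0,0]},
    {"fingers":85,"linear":[-60,0,0],"rot":[0,0,0]},
    {"fingers":85,"linear":[-55,0,0],"rot":[0,0,0]}
  ]
}}

```text
time: 11.62
tcp_pos: [0.6424, -0.1753, 0.2638]
eef_rot: [-0.0, 0.621, 0.784, -0.0]
force: [1.0, 0.4, 0.0]
grip_width: 0.0852
finger_force: 0.0
```

Emit:
{"fn": "carry_out", "kwargs": {
  "moves": [
    {"fingers":85,"linear":[-50,0,0],"rot":[0,0,0]},
    {"fingers":85,"linear":[0,0,0],"rot":[0,0,0]},
    {"fingers":85,"linear":[0,0,0],"rot":[0,0,0]}
  ]
}}

```text
time: 12.0
tcp_pos: [0.654, -0.2208, 0.2632]
eef_rot: [-0.0, 0.621, 0.784, 0.0]
force: [-0.5, -0.9, 0.2]
grip_width: 0.0852
finger_force: 0.0
```

```bash
python3 - <<'E'
from h import *
s=read_state(); print(s["time"],s["tcp_pos"],s["q"].round(2),Rt(s).round(3).tolist())
n="wrist2";c=cam("wrist");save(c,n); np.savez(f"pics/{n}.npz",**{k:c[k] for k in("image","K","T")})
E
```

```text
12.0 [ 0.65403669 -0.22075619  0.26324093] [-0.1   0.55  0.57  1.4  -0.3   1.28  0.72] [[-0.229, 0.973, -0.001], [0.973, 0.229, 0.001], [0.001, -0.001, -1.0]]
```

View pics/wrist2.png

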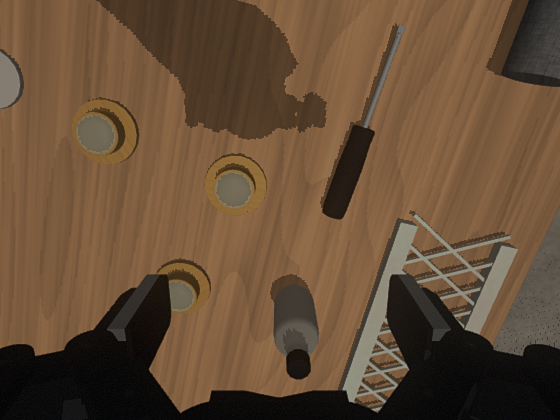

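Wrist view: the lenses are at (105,130), (236,184) and (182,285), the last partly behind a finger. The glue is at (295,320).

```bash
cat >> h.py <<'E'
def lenses(c,z=.006,p=1,lo=(14,150,70),hi=(32,255,255)):
    h=cv2.cvtColor(c["image"],cv2.COLOR_RGB2HSV); m=cv2.inRange(h,lo,hi)
    m=cv2.morphologyEx(m,cv2.MORPH_OPEN,np.ones((3,3)))
    cs,_=cv2.findContours(m,cv2.RETR_EXTERNAL,cv2.CHAIN_APPROX_NONE); out=[]
    for k in cs:
        if cv2.contourArea(cv2.convexHull(k))<600: continue
        q=ray(c,cv2.convexHull(k)[:,0],z)[:,:2]; (x,y),r=cv2.minEnclosingCircle((q*1e3).astype(np.float32))
        if p: print("lens px",k[:,0].mean(0).round(),"xy",round(x/1e3,4),round(y/1e3,4),"r",round(r,1))
        out.append((x/1e3,y/1e3,r))
    return out
E
python3 - <<'E'
from h import *
c=load("wrist2");h=cv2.cvtColor(c["image"],cv2.COLOR_RGB2HSV)
print([h[v,u].tolist() for u,v in((127,150),(105,158),(260,195),(212,200),(200,275),(150,150),(236,110),(300,200))])
lenses(c)
print(ray(c,[(105,130),(236,184),(182,285)],.006).round(4))
E
```

```text
[[17, 153, 135], [17, 153, 133], [18, 154, 144], [17, 153, 140], [17, 157, 140], [14, 128, 128], [15, 131, 76], [14, 129, 125]]
lens px [189. 282.] xy 0.5763 -0.3904 r 34.1
lens px [238. 184.] xy 0.6145 -0.2523 r 34.0
lens px [104. 132.] xy 0.4688 -0.2276 r 34.2
[[ 0.4693 -0.2251  0.006 ]
 [ 0.6148 -0.2506  0.006 ]
 [ 0.5764 -0.3866  0.006 ]]
```

Emit:
{"fn": "carry_out", "kwargs": {
  "moves": [
    {"fingers":85,"linear":[40,0,0],"rot":[0,0,0]},
    {"fingers":85,"linear":[58,1,4],"rot":[0,0,0]},
    {"fingers":85,"linear":[60,1,10],"rot":[0,0,0]},
    {"fingers":85,"linear":[60,1,10],"rot":[0,0,0]},
    {"fingers":85,"linear":[60,1,10],"rot":[0,0,0]},
    {"fingers":85,"linear":[50,2,9],"rot":[0,0,0]},
    {"fingers":85,"linear":[18,0,0],"rot":[0,0,0]},
    {"fingers":85,"linear":[0,0,0],"rot":[0,0,0]}
  ]
}}

```text
time: 13.05
tcp_pos: [0.5805, 0.1198, 0.2206]
eef_rot: [-0.0, 0.619, 0.785, 0.0]
force: [0.3, -0.3, 1.0]
grip_width: 0.0845
finger_force: 0.0
```

Emit:
{"fn": "carry_out", "kwargs": {
  "moves": [
    {"fingers":85,"linear":[0,0,0],"rot":[0,0,0]},
    {"fingers":85,"linear":[0,0,0],"rot":[0,0,0]}
  ]
}}

```text
time: 13.3
tcp_pos: [0.5817, 0.1157, 0.2207]
eef_rot: [0.0, 0.622, 0.783, 0.0]
force: [-0.7, -1.3, -0.6]
grip_width: 0.0849
finger_force: 0.0
```

```bash
cat >> h.py <<'E'
def fit(a,b):
    ca,cb=a.mean(0),b.mean(0);A,B=a-ca,b-cb; th=np.arctan2((A[:,0]*B[:,1]-A[:,1]*B[:,0]).sum(),(A*B).sum())
    M=np.array([[np.cos(th),-np.sin(th)],[np.sin(th),np.cos(th)]]);t=cb-M@ca;return np.degrees(th),t,a@M.T+t-b
SEAT=np.array([(-46,51),(46,51),(-46,-51),(46,-51)])/1e3
def ring(r):
    return np.array([s+r*np.array([np.cos(a),np.sin(a)]) for s in SEAT for a in np.sign(s[1])*np.pi/2+np.array([0,2,4])*np.pi/3])
E
python3 - <<'E'
from h import *
s=read_state(); print(s["time"],s["tcp_pos"],Rt(s).round(3).tolist())
n="wrist3";c=cam("wrist");save(c,n); np.savez(f"pics/{n}.npz",**{k:c[k] for k in("image","K","T")})
h=cv2.cvtColor(c["image"],cv2.COLOR_RGB2HSV); m=cv2.inRange(h,(13,115,40),(30,255,255))
# keep only inside the panel (predicted)
a=np.radians(13.4);M=np.array([[np.cos(a),-np.sin(a)],[np.sin(a),np.cos(a)]]);t=np.array([.5885,.078])
S=ring(.039)@M.T+t; px=proj(c,np.c_[S,np.full(12,.02)]); 
n,_,st,ce=cv2.connectedComponentsWithStats(m); R_=ring(.039);A=[];B=[]
for i,p in enumerate(px):
    d=[(np.linalg.norm(ce[j]-p),j) for j in range(1,n) if 15<st[j,4]<250]; d=min(d)
    print(i,p.round(),ce[d[1]].round(1),st[d[1]][2:])
    if d[0]<14: A.append(R_[i]);B.append(ray(c,ce[d[1]],.019)[0,:2])
A=np.array(A);B=np.array(B);th,t,r=fit(A,B);print(len(A),th,t,(r*1e3).round(1).tolist())
E
```

```text
13.3 [0.58165539 0.1157063  0.22068416] [[-0.227, 0.974, 0.001], [0.974, 0.227, -0.0], [-0.001, 0.001, -1.0]]
0 [223. 120.] [222.8 119.6] [ 9  8 57]
1 [190. 184.] [190.  183.7] [ 9 10 56]
2 [261. 184.] [261.7 183.6] [ 6  9 41]
3 [325. 120.] [325.3 118.8] [ 9  8 50]
4 [287. 184.] [287.7 183.2] [ 7  9 46]
5 [359. 184.] [359.5 182.2] [ 9  9 49]
6 [231. 298.] [262.7 247.1] [ 6  7 32]
7 [263. 246.] [262.7 247.1] [ 6  7 32]
8 [194. 246.] [195.1 245.4] [ 9 11 58]
9 [320. 298.] [287.8 246.7] [ 6  7 33]
10 [355. 246.] [355.9 244.1] [ 9 11 57]
11 [287. 246.] [287.8 246.7] [ 6  7 33]
10 13.628682122220528 [0.58881712 0.07833793] [[0.1, -0.6], [0.2, -0.4], [0.0, 0.0], [0.1, -0.5], [0.0, -0.2], [-0.0, -0.6], [-0.1, 1.9], [0.1, -0.6], [0.1, -0.6], [-0.5, 1.5]]
```

View pics/wrist3.png

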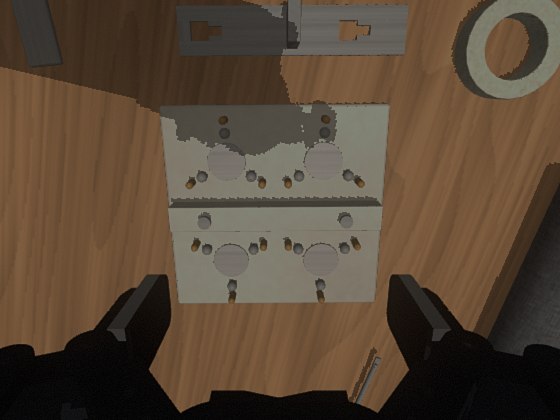

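Wrist view: 10 of the 12 stops were matched and the strip lies at (290,30). Panel pose is settled at (0.589, 0.0785), 13.6°. Now going for lens C.

Emit:
{"fn": "carry_out", "kwargs": {
  "moves": [
    {"fingers":85,"linear":[-30,-18,0],"rot":[0,0,0]},
    {"fingers":85,"linear":[-50,-30,0],"rot":[0,0,0]},
    {"fingers":85,"linear":[-50,-30,0],"rot":[0,0,0]},
    {"fingers":85,"linear":[-50,-30,0],"rot":[0,0,0]},
    {"fingers":85,"linear":[-50,-30,10],"rot":[0,0,0]},
    {"fingers":85,"linear":[-50,-30,30],"rot":[0,0,0]},
    {"fingers":85,"linear":[-29,-20,40],"rot":[0,0,0]},
    {"fingers":85,"linear":[0,0,40],"rot":[0,0,0]}
  ]
}}

```text
time: 14.35
tcp_pos: [0.4684, -0.2281, 0.1013]
eef_rot: [0.001, 0.623, 0.782, -0.0]
force: [0.2, 1.6, -0.3]
grip_width: 0.0849
finger_force: 0.0
```

Emit:
{"fn": "carry_out", "kwargs": {
  "moves": [
    {"fingers":85,"linear":[0,0,20],"rot":[0,0,0]},
    {"fingers":85,"linear":[0,0,0],"rot":[0,0,0]},
    {"fingers":85,"linear":[0,0,0],"rot":[0,0,0]}
  ]
}}

```text
time: 14.72
tcp_pos: [0.4705, -0.2243, 0.0825]
eef_rot: [0.001, 0.621, 0.784, 0.0]
force: [-0.6, 0.2, 0.5]
grip_width: 0.0852
finger_force: 0.0
```

```bash
cat >> h.py <<'E'
def go(x,y,z):
    s=read_state(); print(s["time"],s["tcp_pos"].round(4),"tool mm",((np.array([x,y,z])-s["tcp_pos"])@Rt(s)*1e3).round(1),"yaw",np.degrees(np.arctan2(Rt(s)[1,1],Rt(s)[0,1])).round(2))
E
python3 -c "
from h import *
go(.4688,-.2276,.008)"
```

```text
14.725 [ 0.4705 -0.2243  0.0825] tool mm [-2.7 -2.4 74.5] yaw 13.24
```

Emit:
{"fn": "carry_out", "kwargs": {
  "moves": [
    {"fingers":85,"linear":[-2.7,-2.4,20],"rot":[0,0,-0.006]},
    {"fingers":85,"linear":[0,0,25],"rot":[0,0,0]},
    {"fingers":85,"linear":[0,0,20],"rot":[0,0,0]},
    {"fingers":85,"linear":[0,0,9.5],"rot":[0,0,0]},
    {"fingers":85,"linear":[0,0,0],"rot":[0,0,0]},
    {"fingers":85,"linear":[0,0,0],"rot":[0,0,0]}
  ],
  "force": 50
}}

```text
time: 15.48
tcp_pos: [0.469, -0.2271, 0.0081]
eef_rot: [0.001, 0.618, 0.786, 0.0]
force: [-0.4, -0.5, 0.3]
grip_width: 0.0849
finger_force: 0.0
```

Emit:
{"fn": "carry_out", "kwargs": {
  "moves": [
    {"fingers":30,"linear":[0,0,0],"rot":[0,0,0]},
    {"fingers":30,"linear":[0,0,0],"rot":[0,0,0]},
    {"fingers":30,"linear":[0,0,0],"rot":[0,0,0]},
    {"fingers":30,"linear":[0,0,0],"rot":[0,0,0]},
    {"fingers":30,"linear":[0,0,0],"rot":[0,0,0]},
    {"fingers":30,"linear":[0,0,0],"rot":[0,0,0]}
  ]
}}

```text
time: 16.23
tcp_pos: [0.4686, -0.2268, 0.0078]
eef_rot: [0.0, 0.618, 0.786, 0.0]
force: [-1.2, 1.3, 7.3]
grip_width: 0.042
finger_force: 49.7
```

Emit:
{"fn": "carry_out", "kwargs": {
  "moves": [
    {"fingers":30,"linear":[0,0,0],"rot":[0,0,0]},
    {"fingers":30,"linear":[0,0,-5],"rot":[0,0,0]},
    {"fingers":30,"linear":[0,0,-15],"rot":[0,0,0]},
    {"fingers":30,"linear":[0,0,-30],"rot":[0,0,0]},
    {"fingers":30,"linear":[0,0,-30],"rot":[0,0,0]},
    {"fingers":30,"linear":[0,0,0],"rot":[0,0,0]},
    {"fingers":30,"linear":[0,0,0],"rot":[0,0,0]}
  ]
}}

```text
time: 17.1
tcp_pos: [0.4682, -0.2263, 0.0871]
eef_rot: [-0.0, 0.618, 0.786, 0.0]
force: [-0.3, -0.2, -1.7]
grip_width: 0.0421
finger_force: 51.0
```

```bash
python3 -c "
from h import *
go(.5553,.0181,.09)"
```

```text
17.1 [ 0.4682 -0.2263  0.0871] tool mm [217.  142.4  -2.9] yaw 13.66
```

Emit:
{"fn": "carry_out", "kwargs": {
  "moves": [
    {"fingers":30,"linear":[22,15,0],"rot":[0,0,0]},
    {"fingers":30,"linear":[40,25,0],"rot":[0,0,0]},
    {"fingers":30,"linear":[45,30,0],"rot":[0,0,0]},
    {"fingers":30,"linear":[45,30,0],"rot":[0,0,0]},
    {"fingers":30,"linear":[40,25,0],"rot":[0,0,0]},
    {"fingers":30,"linear":[25.8,17.4,0],"rot":[0,0,0]},
    {"fingers":30,"linear":[0,0,0],"rot":[0,0,0]},
    {"fingers":30,"linear":[0,0,20],"rot":[0,0,0]}
  ]
}}

```text
time: 18.1
tcp_pos: [0.5557, 0.0181, 0.067]
eef_rot: [0.0, 0.618, 0.786, 0.0]
force: [0.4, -0.2, -0.6]
grip_width: 0.0422
finger_force: 51.0
```

Emit:
{"fn": "carry_out", "kwargs": {
  "moves": [
    {"fingers":30,"linear":[0,0,0],"rot":[0,0,0]},
    {"fingers":30,"linear":[0,0,0],"rot":[0,0,0]},
    {"fingers":30,"linear":[0,0,0],"rot":[0,0,0]}
  ]
}}

```text
time: 18.48
tcp_pos: [0.5557, 0.018, 0.0677]
eef_rot: [0.0, 0.618, 0.786, 0.0]
force: [0.0, 1.2, -2.6]
grip_width: 0.0425
finger_force: 51.1
```

```bash
python3 -c "
from h import *
go(.5551,.0189,.0278)
print(read_state()['grip_width'])"
```

```text
18.475 [0.5557 0.018  0.0677] tool mm [ 1.  -0.4 39.9] yaw 13.6
0.04246810119291673
```

Emit:
{"fn": "carry_out", "kwargs": {
  "moves": [
    {"fingers":30,"linear":[1,-0.4,12],"rot":[0,0,0]},
    {"fingers":30,"linear":[0,0,14],"rot":[0,0,0]},
    {"fingers":30,"linear":[0,0,7],"rot":[0,0,0]},
    {"fingers":30,"linear":[0,0,3],"rot":[0,0,0]},
    {"fingers":30,"linear":[0,0,0],"rot":[0,0,0]}
  ]
}}

```text
time: 19.1
tcp_pos: [0.5547, 0.0192, 0.031]
eef_rot: [-0.0, 0.618, 0.786, -0.0]
force: [-0.8, 0.7, -2.6]
grip_width: 0.042
finger_force: 51.1
```

Emit:
{"fn": "carry_out", "kwargs": {
  "moves": [
    {"fingers":30,"linear":[0,0,2],"rot":[0,0,0]},
    {"fingers":30,"linear":[0,0,2],"rot":[0,0,0]},
    {"fingers":30,"linear":[0,0,0],"rot":[0,0,0]}
  ]
}}

```text
time: 19.48
tcp_pos: [0.5551, 0.0194, 0.0277]
eef_rot: [0.0, 0.618, 0.786, 0.0]
force: [-1.2, 0.3, 2.5]
grip_width: 0.0424
finger_force: 51.7
```

Emit:
{"fn": "carry_out", "kwargs": {
  "moves": [
    {"fingers":60,"linear":[0,0,0],"rot":[0,0,0]},
    {"fingers":85,"linear":[0,0,0],"rot":[0,0,0]},
    {"fingers":85,"linear":[0,0,0],"rot":[0,0,0]},
    {"fingers":85,"linear":[0,0,-10],"rot":[0,0,0]},
    {"fingers":85,"linear":[0,0,-25],"rot":[0,0,0]},
    {"fingers":85,"linear":[0,0,-40],"rot":[0,0,0]},
    {"fingers":85,"linear":[-20,0,-15],"rot":[0,0,0]},
    {"fingers":85,"linear":[-40,-1,0],"rot":[0,0,0]}
  ]
}}

```text
time: 20.48
tcp_pos: [0.5691, -0.0387, 0.1187]
eef_rot: [0.001, 0.617, 0.787, 0.001]
force: [0.8, -0.2, 0.1]
grip_width: 0.0847
finger_force: 0.0
```

Emit:
{"fn": "carry_out", "kwargs": {
  "moves": [
    {"fingers":85,"linear":[-55,-1,0],"rot":[0,0,0]},
    {"fingers":85,"linear":[-55,-1,0],"rot":[0,0,0]},
    {"fingers":85,"linear":[-50,-1,0],"rot":[0,0,0]},
    {"fingers":85,"linear":[-40,-1,0],"rot":[0,0,0]},
    {"fingers":85,"linear":[-18,-1,10],"rot":[0,0,0]},
    {"fingers":85,"linear":[0,0,15],"rot":[0,0,0]},
    {"fingers":85,"linear":[0,0,0],"rot":[0,0,0]},
    {"fingers":85,"linear":[0,0,0],"rot":[0,0,0]}
  ]
}}

```text
time: 21.48
tcp_pos: [0.6147, -0.2501, 0.0919]
eef_rot: [-0.001, 0.617, 0.787, 0.0]
force: [0.5, 0.7, 0.7]
grip_width: 0.0848
finger_force: 0.0
```

```bash
python3 -c "
from h import *
go(.6145,-.2523,.008)
c=cam('scene');save(c,'scene1')
c=cam('side');save(c,'side1')
for n in('scene1','side1'):
    c=cv2.imread(f'pics/{n}.png');cv2.imwrite(f'pics/{n}c.png',cv2.resize(c[100:360,150:420],None,fx=2,fy=2))"
```

```text
21.475 [ 0.6147 -0.2501  0.0919] tool mm [-2.2 -0.7 83.9] yaw 13.77
```

View pics/scene1c.png

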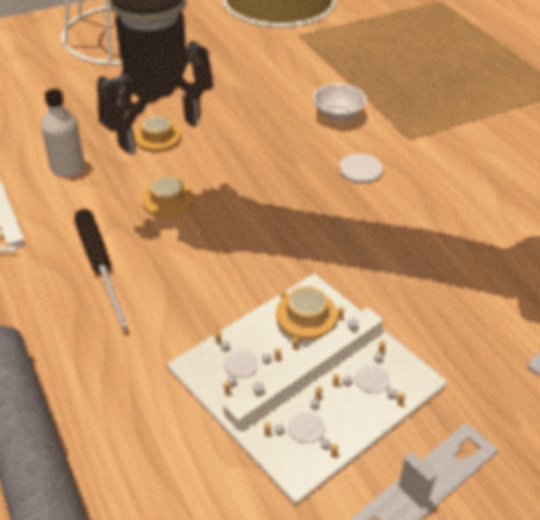

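The crop shows lens C sitting flat in its seat at (308,305), and lens B still in place at (165,195), below the gripper.

Emit:
{"fn": "carry_out", "kwargs": {
  "moves": [
    {"fingers":85,"linear":[-2.2,-0.7,25],"rot":[0,0,0]},
    {"fingers":85,"linear":[0,0,30],"rot":[0,0,0]},
    {"fingers":85,"linear":[0,0,20],"rot":[0,0,0]},
    {"fingers":85,"linear":[0,0,9],"rot":[0,0,0]},
    {"fingers":85,"linear":[0,0,0],"rot":[0,0,0]},
    {"fingers":85,"linear":[0,0,0],"rot":[0,0,0]}
  ]
}}

```text
time: 22.32
tcp_pos: [0.615, -0.2549, 0.0092]
eef_rot: [0.001, 0.618, 0.786, 0.0]
force: [-0.2, -0.1, -0.2]
grip_width: 0.0849
finger_force: 0.0
```

Emit:
{"fn": "carry_out", "kwargs": {
  "moves": [
    {"fingers":30,"linear":[0,0,0],"rot":[0,0,0]},
    {"fingers":30,"linear":[0,0,0],"rot":[0,0,0]},
    {"fingers":30,"linear":[0,0,0],"rot":[0,0,0]},
    {"fingers":30,"linear":[0,0,0],"rot":[0,0,0]},
    {"fingers":30,"linear":[0,0,0],"rot":[0,0,0]},
    {"fingers":30,"linear":[0,0,0],"rot":[0,0,0]}
  ]
}}

```text
time: 23.08
tcp_pos: [0.6148, -0.2546, 0.009]
eef_rot: [0.0, 0.618, 0.786, 0.0]
force: [-0.5, 0.6, 5.9]
grip_width: 0.0425
finger_force: 50.7
```

Emit:
{"fn": "carry_out", "kwargs": {
  "moves": [
    {"fingers":30,"linear":[0,0,0],"rot":[0,0,0]},
    {"fingers":30,"linear":[0,0,-5],"rot":[0,0,0]},
    {"fingers":30,"linear":[0,0,-15],"rot":[0,0,0]},
    {"fingers":30,"linear":[0,0,-30],"rot":[0,0,0]},
    {"fingers":30,"linear":[0,0,-30],"rot":[0,0,0]},
    {"fingers":30,"linear":[0,0,0],"rot":[0,0,0]},
    {"fingers":30,"linear":[0,0,0],"rot":[0,0,0]}
  ]
}}

```text
time: 23.95
tcp_pos: [0.614, -0.2541, 0.0879]
eef_rot: [-0.0, 0.618, 0.786, 0.0]
force: [-0.5, 0.7, -2.0]
grip_width: 0.042
finger_force: 50.9
```

```bash
python3 -c "
from h import *
go(.6447,.0397,.09)"
```

```text
23.95 [ 0.614  -0.2541  0.0879] tool mm [278.3  99.1  -2. ] yaw 13.65
```

Emit:
{"fn": "carry_out", "kwargs": {
  "moves": [
    {"fingers":30,"linear":[26,9,0],"rot":[0,0,0]},
    {"fingers":30,"linear":[50,18,0],"rot":[0,0,0]},
    {"fingers":30,"linear":[55,20,0],"rot":[0,0,0]},
    {"fingers":30,"linear":[55,20,0],"rot":[0,0,0]},
    {"fingers":30,"linear":[50,18,0],"rot":[0,0,0]},
    {"fingers":30,"linear":[30,11,0],"rot":[0,0,0]},
    {"fingers":30,"linear":[10,3,0],"rot":[0,0,0]},
    {"fingers":30,"linear":[0,0,20],"rot":[0,0,0]}
  ]
}}

```text
time: 24.95
tcp_pos: [0.6461, 0.0368, 0.0681]
eef_rot: [0.001, 0.618, 0.786, 0.0]
force: [0.0, -0.7, -1.9]
grip_width: 0.0419
finger_force: 51.0
```

Emit:
{"fn": "carry_out", "kwargs": {
  "moves": [
    {"fingers":30,"linear":[0,0,0],"rot":[0,0,0]},
    {"fingers":30,"linear":[0,0,0],"rot":[0,0,0]},
    {"fingers":30,"linear":[0,0,0],"rot":[0,0,0]}
  ]
}}

```text
time: 25.32
tcp_pos: [0.6457, 0.0358, 0.0685]
eef_rot: [0.0, 0.619, 0.786, 0.0]
force: [0.7, -0.0, -1.3]
grip_width: 0.042
finger_force: 51.0
```

```bash
python3 -c "
from h import *
go(.6452,.0375,.029)
print(read_state()['grip_width'])"
```

```text
25.325 [0.6457 0.0358 0.0685] tool mm [ 1.8 -0.1 39.5] yaw 13.54
0.04197020662986146
```

Emit:
{"fn": "carry_out", "kwargs": {
  "moves": [
    {"fingers":30,"linear":[1.8,0,12],"rot":[0,0,0]},
    {"fingers":30,"linear":[0,0,14],"rot":[0,0,0]},
    {"fingers":30,"linear":[0,0,7],"rot":[0,0,0]},
    {"fingers":30,"linear":[0,0,3],"rot":[0,0,0]},
    {"fingers":30,"linear":[0,0,0],"rot":[0,0,0]}
  ]
}}

```text
time: 25.95
tcp_pos: [0.645, 0.0387, 0.032]
eef_rot: [-0.0, 0.618, 0.786, -0.0]
force: [-0.1, 0.2, -1.3]
grip_width: 0.042
finger_force: 51.0
```

Emit:
{"fn": "carry_out", "kwargs": {
  "moves": [
    {"fingers":30,"linear":[0,0,2],"rot":[0,0,0]},
    {"fingers":30,"linear":[0,0,2],"rot":[0,0,0]},
    {"fingers":30,"linear":[0,0,0],"rot":[0,0,0]}
  ]
}}

```text
time: 26.32
tcp_pos: [0.6453, 0.0388, 0.0288]
eef_rot: [0.0, 0.618, 0.786, 0.0]
force: [-1.6, -0.3, 2.8]
grip_width: 0.0422
finger_force: 51.5
```

Emit:
{"fn": "carry_out", "kwargs": {
  "moves": [
    {"fingers":60,"linear":[0,0,0],"rot":[0,0,0]},
    {"fingers":85,"linear":[0,0,0],"rot":[0,0,0]},
    {"fingers":85,"linear":[0,0,0],"rot":[0,0,0]},
    {"fingers":85,"linear":[0,0,-10],"rot":[0,0,0]},
    {"fingers":85,"linear":[0,0,-25],"rot":[0,0,0]},
    {"fingers":85,"linear":[0,0,-40],"rot":[0,0,0]},
    {"fingers":85,"linear":[-20,-8,-45],"rot":[0,0,0]},
    {"fingers":85,"linear":[-40,-17,-20],"rot":[0,0,0]}
  ]
}}

```text
time: 27.32
tcp_pos: [0.6364, -0.024, 0.1715]
eef_rot: [0.001, 0.617, 0.787, 0.002]
force: [0.3, 0.6, -0.9]
grip_width: 0.0848
finger_force: 0.0
```

Emit:
{"fn": "carry_out", "kwargs": {
  "moves": [
    {"fingers":85,"linear":[-50,-23,0],"rot":[0,0,0]},
    {"fingers":85,"linear":[-55,-25,0],"rot":[0,0,0]},
    {"fingers":85,"linear":[-55,-25,0],"rot":[0,0,0]},
    {"fingers":85,"linear":[-55,-25,0],"rot":[0,0,0]},
    {"fingers":85,"linear":[-45,-25,0],"rot":[0,0,0]},
    {"fingers":85,"linear":[-10,-8,0],"rot":[0,0,0]},
    {"fingers":85,"linear":[0,0,0],"rot":[0,0,0]},
    {"fingers":85,"linear":[0,0,0],"rot":[0,0,0]}
  ]
}}

```text
time: 28.32
tcp_pos: [0.5724, -0.3164, 0.1682]
eef_rot: [-0.0, 0.617, 0.787, 0.001]
force: [-0.0, 0.5, 0.2]
grip_width: 0.0849
finger_force: 0.0
```

```bash
python3 -c "
from h import *
go(.5763,-.3904,.008)
n='wrist4';c=cam('wrist');save(c,n);lenses(c)
c=cam('scene');save(c,'scene2');lenses(c,lo=(14,140,70))
lenses(load('scene0'),lo=(14,140,70))
"
```

```text
28.325 [ 0.5724 -0.3164  0.1682] tool mm [-73.  -13.9 160.1] yaw 13.78
lens px [261. 264.] xy 0.5764 -0.3903 r 34.1
lens px [392. 141.] xy 0.0442 -0.3013 r 102.5
lens px [290.  84.] xy 0.1899 -0.8135 r 204.4
lens px [381. 129.] xy 0.074 -0.3857 r 193.6
lens px [292.  85.] xy 0.1899 -0.8135 r 204.4
```

Lens A is confirmed unchanged at (0.5764, -0.3903).

Emit:
{"fn": "carry_out", "kwargs": {
  "moves": [
    {"fingers":85,"linear":[-25,-5,10],"rot":[0,0,0]},
    {"fingers":85,"linear":[-33,-6,30],"rot":[0,0,0]},
    {"fingers":85,"linear":[-15,-3,40],"rot":[0,0,0]},
    {"fingers":85,"linear":[0,0,10],"rot":[0,0,0]},
    {"fingers":85,"linear":[0,0,0],"rot":[0,0,0]},
    {"fingers":85,"linear":[0,0,0],"rot":[0,0,0]}
  ]
}}

```text
time: 29.18
tcp_pos: [0.5762, -0.3922, 0.0799]
eef_rot: [0.001, 0.618, 0.787, 0.0]
force: [0.1, 0.4, -0.6]
grip_width: 0.0848
finger_force: 0.0
```

```bash
python3 -c "
from h import *
go(.5763,-.3904,.008)"
```

```text
29.175 [ 0.5762 -0.3922  0.0799] tool mm [ 1.8  0.3 71.9] yaw 13.73
```

Emit:
{"fn": "carry_out", "kwargs": {
  "moves": [
    {"fingers":85,"linear":[1.8,0.3,20],"rot":[0,0,0]},
    {"fingers":85,"linear":[0,0,25],"rot":[0,0,0]},
    {"fingers":85,"linear":[0,0,18],"rot":[0,0,0]},
    {"fingers":85,"linear":[0,0,9],"rot":[0,0,0]},
    {"fingers":85,"linear":[0,0,0],"rot":[0,0,0]},
    {"fingers":85,"linear":[0,0,0],"rot":[0,0,0]}
  ]
}}

```text
time: 29.92
tcp_pos: [0.5751, -0.3916, 0.0069]
eef_rot: [0.001, 0.618, 0.786, 0.0]
force: [-0.1, -0.5, 0.5]
grip_width: 0.0843
finger_force: 0.0
```

Emit:
{"fn": "carry_out", "kwargs": {
  "moves": [
    {"fingers":30,"linear":[0,0,0],"rot":[0,0,0]},
    {"fingers":30,"linear":[0,0,0],"rot":[0,0,0]},
    {"fingers":30,"linear":[0,0,0],"rot":[0,0,0]},
    {"fingers":30,"linear":[0,0,0],"rot":[0,0,0]},
    {"fingers":30,"linear":[0,0,0],"rot":[0,0,0]},
    {"fingers":30,"linear":[0,0,0],"rot":[0,0,0]}
  ]
}}

```text
time: 30.68
tcp_pos: [0.5751, -0.3914, 0.007]
eef_rot: [0.001, 0.618, 0.786, 0.0]
force: [-0.2, 0.3, 6.3]
grip_width: 0.0419
finger_force: 51.0
```

Emit:
{"fn": "carry_out", "kwargs": {
  "moves": [
    {"fingers":30,"linear":[0,0,0],"rot":[0,0,0]},
    {"fingers":30,"linear":[0,0,-5],"rot":[0,0,0]},
    {"fingers":30,"linear":[0,0,-15],"rot":[0,0,0]},
    {"fingers":30,"linear":[0,0,-40],"rot":[0,0,0]},
    {"fingers":30,"linear":[0,0,-40],"rot":[0,0,0]},
    {"fingers":30,"linear":[0,0,0],"rot":[0,0,0]},
    {"fingers":30,"linear":[0,0,0],"rot":[0,0,0]}
  ]
}}

```text
time: 31.55
tcp_pos: [0.5745, -0.3906, 0.1061]
eef_rot: [-0.0, 0.618, 0.786, 0.0]
force: [0.0, -0.5, -2.4]
grip_width: 0.0426
finger_force: 51.2
```

```bash
python3 -c "
from h import *
go(.6207,.1389,.105)"
```

```text
31.55 [ 0.5745 -0.3906  0.1061] tool mm [503.7 169.8   1.4] yaw 13.65
```

Emit:
{"fn": "carry_out", "kwargs": {
  "moves": [
    {"fingers":30,"linear":[28,9,0],"rot":[0,0,0]},
    {"fingers":30,"linear":[50,17,0],"rot":[0,0,0]},
    {"fingers":30,"linear":[55,19,0],"rot":[0,0,0]},
    {"fingers":30,"linear":[55,19,0],"rot":[0,0,0]},
    {"fingers":30,"linear":[55,19,0],"rot":[0,0,0]},
    {"fingers":30,"linear":[55,19,0],"rot":[0,0,0]},
    {"fingers":30,"linear":[55,19,0],"rot":[0,0,0]},
    {"fingers":30,"linear":[55,18,0],"rot":[0,0,0]}
  ]
}}

```text
time: 32.55
tcp_pos: [0.6126, 0.0402, 0.1048]
eef_rot: [-0.001, 0.618, 0.786, -0.001]
force: [1.8, 1.4, -2.4]
grip_width: 0.0423
finger_force: 51.2
```

Emit:
{"fn": "carry_out", "kwargs": {
  "moves": [
    {"fingers":30,"linear":[50,16,0],"rot":[0,0,0]},
    {"fingers":30,"linear":[35,11,0],"rot":[0,0,0]},
    {"fingers":30,"linear":[10,4,0],"rot":[0,0,0]},
    {"fingers":30,"linear":[0,0,20],"rot":[0,0,0]},
    {"fingers":30,"linear":[0,0,20],"rot":[0,0,0]},
    {"fingers":30,"linear":[0,0,0],"rot":[0,0,0]},
    {"fingers":30,"linear":[0,0,0],"rot":[0,0,0]}
  ]
}}

```text
time: 33.42
tcp_pos: [0.6215, 0.1364, 0.066]
eef_rot: [0.0, 0.619, 0.786, -0.0]
force: [0.2, -0.4, -2.2]
grip_width: 0.0421
finger_force: 51.2
```

```bash
python3 -c "
from h import *
go(.6209,.1381,.027)
print(read_state()['grip_width'])"
```

```text
33.425 [0.6215 0.1364 0.066 ] tool mm [ 1.8 -0.2 39. ] yaw 13.53
0.042134966894673345
```

Emit:
{"fn": "carry_out", "kwargs": {
  "moves": [
    {"fingers":30,"linear":[1.2,0,12],"rot":[0,0,0]},
    {"fingers":30,"linear":[0,0,14],"rot":[0,0,0]},
    {"fingers":30,"linear":[0,0,7],"rot":[0,0,0]},
    {"fingers":30,"linear":[0,0,3],"rot":[0,0,0]},
    {"fingers":30,"linear":[0,0,0],"rot":[0,0,0]}
  ]
}}

```text
time: 34.05
tcp_pos: [0.621, 0.1389, 0.03]
eef_rot: [-0.0, 0.618, 0.786, -0.0]
force: [-0.1, 0.4, -1.3]
grip_width: 0.0424
finger_force: 51.2
```

Emit:
{"fn": "carry_out", "kwargs": {
  "moves": [
    {"fingers":30,"linear":[0,0,2],"rot":[0,0,0]},
    {"fingers":30,"linear":[0,0,1.5],"rot":[0,0,0]},
    {"fingers":30,"linear":[0,0,0],"rot":[0,0,0]}
  ]
}}

```text
time: 34.42
tcp_pos: [0.6212, 0.139, 0.0269]
eef_rot: [0.0, 0.618, 0.786, 0.0]
force: [-0.2, 0.6, -1.2]
grip_width: 0.0424
finger_force: 51.3
```

Emit:
{"fn": "carry_out", "kwargs": {
  "moves": [
    {"fingers":30,"linear":[0,0,1],"rot":[0,0,0]},
    {"fingers":30,"linear":[0,0,0],"rot":[0,0,0]}
  ]
}}

```text
time: 34.67
tcp_pos: [0.6213, 0.139, 0.0266]
eef_rot: [-0.0, 0.618, 0.786, 0.0]
force: [-2.5, -0.1, 6.5]
grip_width: 0.0425
finger_force: 52.1
```

Emit:
{"fn": "carry_out", "kwargs": {
  "moves": [
    {"fingers":60,"linear":[0,0,0],"rot":[0,0,0]},
    {"fingers":85,"linear":[0,0,0],"rot":[0,0,0]},
    {"fingers":85,"linear":[0,0,0],"rot":[0,0,0]},
    {"fingers":85,"linear":[0,0,-10],"rot":[0,0,0]},
    {"fingers":85,"linear":[0,0,-25],"rot":[0,0,0]},
    {"fingers":85,"linear":[0,0,-40],"rot":[0,0,0]},
    {"fingers":85,"linear":[0,0,-50],"rot":[0,0,0]},
    {"fingers":85,"linear":[-10,-20,-50],"rot":[0,0,0]}
  ]
}}

```text
time: 35.67
tcp_pos: [0.6044, 0.1255, 0.2027]
eef_rot: [0.0, 0.617, 0.787, 0.0]
force: [0.3, 0.4, 0.8]
grip_width: 0.085
finger_force: 0.0
```

Emit:
{"fn": "carry_out", "kwargs": {
  "moves": [
    {"fingers":85,"linear":[0,-24,-20],"rot":[0,0,0]},
    {"fingers":85,"linear":[0,0,0],"rot":[0,0,0]},
    {"fingers":85,"linear":[0,0,0],"rot":[0,0,0]}
  ]
}}

```text
time: 36.05
tcp_pos: [0.5807, 0.1194, 0.2205]
eef_rot: [-0.0, 0.618, 0.786, 0.0]
force: [-0.7, 0.0, -0.4]
grip_width: 0.0847
finger_force: 0.0
```

```bash
python3 -c "
from h import *
go(.59,.08,.2)
n='wrist5';c=cam('wrist');save(c,n); np.savez(f'pics/{n}.npz',**{k:c[k] for k in('image','K','T')})
lenses(c,z=.026)
print('seats cam', [(.5889+.972*a-.2357*b, .0787+.2357*a+.972*b) for a,b in SEAT])
"
```

```text
36.05 [0.5807 0.1194 0.2205] tool mm [-40.5  -0.3  20.5] yaw 13.68
seats cam [(np.float64(0.5321673), np.float64(0.1174298)), (np.float64(0.6215913), np.float64(0.1391142)), (np.float64(0.5562087), np.float64(0.018285800000000012)), (np.float64(0.6456327), np.float64(0.039970200000000004))]
```

View pics/wrist5.png

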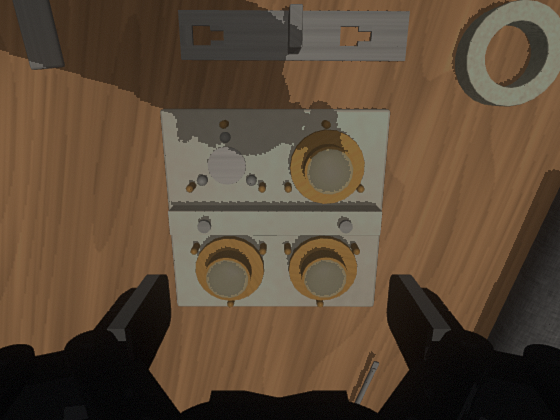

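The view shows three lenses in seats at (328,166), (230,268) and (322,268), with the strip at (293,35). I'll check size and position numerically.

```bash
python3 -c "
from h import *
c=load('wrist5');h=cv2.cvtColor(c['image'],cv2.COLOR_RGB2HSV)
m=cv2.inRange(h,(14,115,60),(32,255,255)); m[:, :150]=0; m[:, 385:]=0; m=cv2.morphologyEx(m,cv2.MORPH_OPEN,cv2.getStructuringElement(2,(13,13)))
cs,_=cv2.findContours(m,0,1)
for k in cs:
    if cv2.contourArea(k)<500: continue
    q=cv2.convexHull(k)[:,0]; e=cv2.fitEllipse(q)
    for z in(.020,.024,.028):
        p=(ray(c,q,z)[:,:2]*1e3).astype(np.float32);print(z,cv2.minEnclosingCircle(p),np.round(cv2.fitEllipse(p)[1],1),len(q))
# strip
m=cv2.inRange(h[:80],(0,0,60),(180,60,200)); m[:,:165]=0;m[:,425:]=0
cs,_=cv2.findContours(m,0,1);k=max(cs,key=cv2.contourArea);print(cv2.boundingRect(k))
for u,v in((200,30),(300,30),(400,50),(150,40),(430,40)):print(h[v,u])
"
```

```text
0.02 ((539.88916015625, -107.79025268554688), 48.9337043762207) [35.9 99. ] 18
0.024 ((540.177734375, -104.2900161743164), 48.36409378051758) [35.4 97.8] 18
0.028 ((540.46630859375, -100.7897720336914), 47.79447937011719) [35.  96.7] 18
0.02 ((612.46435546875, -64.22110748291016), 63.1799201965332) [112.6 124.8] 20
0.024 ((611.9080200195312, -61.228050231933594), 62.44440841674805) [111.3 123.4] 20
0.028 ((611.351806640625, -58.23501205444336), 61.708961486816406) [110.  121.9] 20
0.02 ((705.6265258789062, -44.714149475097656), 60.2797966003418) [ 75.3 122.9] 18
0.024 ((703.98583984375, -41.948158264160156), 59.57810592651367) [ 74.4 121.5] 18
0.028 ((702.3450927734375, -39.182159423828125), 58.876407623291016) [ 73.5 120. ] 18
0.02 ((556.8079223632812, 17.46222496032715), 34.16279220581055) [60.7 67.8] 25
0.024 ((556.8995971679688, 19.504375457763672), 33.765140533447266) [60. 67.] 25
0.028 ((556.9910888671875, 21.546634674072266), 33.367347717285156) [59.3 66.2] 25
0.02 ((647.3057861328125, 43.40325927734375), 33.94428253173828) [51.2 65.2] 21
0.024 ((646.343994140625, 45.143508911
[... 239 characters left out ...]
9096221923828), 18.69287872314453) [23.4 36.8] 14
0.028 ((484.0891418457031, 30.119150161743164), 18.472719192504883) [23.1 36.4] 14
0.02 ((623.4700927734375, 139.75125122070312), 34.339324951171875) [65.5 68.2] 29
0.024 ((622.7857055664062, 140.36996459960938), 33.9395637512207) [64.8 67.4] 29
0.028 ((622.1013793945312, 140.98867797851562), 33.53983688354492) [64.  66.6] 29
0.02 ((621.450439453125, 208.7869873046875), 35.362342834472656) [44.3 82. ] 18
0.024 ((620.78955078125, 208.60205078125), 34.950660705566406) [43.8 81. ] 18
0.028 ((620.1287231445312, 208.417236328125), 34.53907775878906) [43.3 80.1] 18
(178, 4, 232, 57)
[ 13 129  67]
[18 21 61]
[ 17  21 107]
[ 14 135  64]
[ 14 132 116]
```

All three lenses are at the same height and their radii match. Now the strip.

Emit:
{"fn": "carry_out", "kwargs": {
  "moves": [
    {"fingers":85,"linear":[30,3,10],"rot":[0,0,0]},
    {"fingers":85,"linear":[50,5,30],"rot":[0,0,0]},
    {"fingers":85,"linear":[32,4,30],"rot":[0,0,0]},
    {"fingers":85,"linear":[10,1,30],"rot":[0,0,0]},
    {"fingers":85,"linear":[0,0,10],"rot":[0,0,0]},
    {"fingers":85,"linear":[0,0,0],"rot":[0,0,0]},
    {"fingers":85,"linear":[0,0,0],"rot":[0,0,0]}
  ]
}}

```text
time: 36.98
tcp_pos: [0.5656, 0.2395, 0.1118]
eef_rot: [0.001, 0.619, 0.786, 0.001]
force: [0.5, 0.6, 0.6]
grip_width: 0.0849
finger_force: 0.0
```

```bash
python3 -c "
from h import *
go(.5644,.2412,.0236)"
```

```text
36.975 [0.5656 0.2395 0.1118] tool mm [ 1.9 -0.9 88.2] yaw 13.54
```

Emit:
{"fn": "carry_out", "kwargs": {
  "moves": [
    {"fingers":85,"linear":[1.5,-0.9,25],"rot":[0,0,0]},
    {"fingers":85,"linear":[0,0,30],"rot":[0,0,0]},
    {"fingers":85,"linear":[0,0,22],"rot":[0,0,0]},
    {"fingers":85,"linear":[0,0,11],"rot":[0,0,0]},
    {"fingers":85,"linear":[0,0,0],"rot":[0,0,0]},
    {"fingers":85,"linear":[0,0,0],"rot":[0,0,0]}
  ],
  "force": 60
}}

```text
time: 37.72
tcp_pos: [0.5641, 0.2418, 0.0239]
eef_rot: [0.0, 0.618, 0.786, 0.001]
force: [1.3, -0.1, 0.6]
grip_width: 0.0848
finger_force: 0.0
```

```bash
python3 -c "
from h import *
go(.5644,.2412,.0236)"
```

```text
37.725 [0.5641 0.2418 0.0239] tool mm [-0.7  0.1  0.3] yaw 13.62
```

Emit:
{"fn": "carry_out", "kwargs": {
  "moves": [
    {"fingers":0,"linear":[0,0,0],"rot":[0,0,0]},
    {"fingers":0,"linear":[0,0,0],"rot":[0,0,0]},
    {"fingers":0,"linear":[0,0,0],"rot":[0,0,0]},
    {"fingers":0,"linear":[0,0,0],"rot":[0,0,0]},
    {"fingers":0,"linear":[0,0,0],"rot":[0,0,0]},
    {"fingers":0,"linear":[0,0,0],"rot":[0,0,0]},
    {"fingers":0,"linear":[0,0,0],"rot":[0,0,0]},
    {"fingers":0,"linear":[0,0,0],"rot":[0,0,0]}
  ]
}}

```text
time: 38.72
tcp_pos: [0.5635, 0.2418, 0.0229]
eef_rot: [0.0, 0.618, 0.786, 0.0]
force: [-0.8, 0.7, 5.3]
grip_width: 0.0092
finger_force: 59.4
```

Emit:
{"fn": "carry_out", "kwargs": {
  "moves": [
    {"fingers":0,"linear":[0,0,-10],"rot":[0,0,0]},
    {"fingers":0,"linear":[0,0,-25],"rot":[0,0,0]},
    {"fingers":0,"linear":[0,0,-30],"rot":[0,0,0]},
    {"fingers":0,"linear":[0,0,-20],"rot":[0,0,0]},
    {"fingers":0,"linear":[0,0,0],"rot":[0,0,0]},
    {"fingers":0,"linear":[0,0,0],"rot":[0,0,0]}
  ]
}}

```text
time: 39.48
tcp_pos: [0.5625, 0.2417, 0.1068]
eef_rot: [-0.0, 0.618, 0.786, -0.001]
force: [-0.1, 0.4, -2.5]
grip_width: 0.0089
finger_force: 58.7
```

```bash
python3 -c "
from h import *
go(.6030,.0814,.104)"
```

```text
39.475 [0.5625 0.2417 0.1068] tool mm [-165.3    1.5    2.8] yaw 13.65
```

Emit:
{"fn": "carry_out", "kwargs": {
  "moves": [
    {"fingers":0,"linear":[-20,0.5,0],"rot":[0,0,0]},
    {"fingers":0,"linear":[-40,0.5,0],"rot":[0,0,0]},
    {"fingers":0,"linear":[-45,0.5,0],"rot":[0,0,0]},
    {"fingers":0,"linear":[-40,0,0],"rot":[0,0,0]},
    {"fingers":0,"linear":[-20,0,10],"rot":[0,0,0]},
    {"fingers":0,"linear":[0,0,20],"rot":[0,0,0]},
    {"fingers":0,"linear":[0,0,0],"rot":[0,0,0]},
    {"fingers":0,"linear":[0,0,0],"rot":[0,0,0]}
  ]
}}

```text
time: 40.48
tcp_pos: [0.6033, 0.0828, 0.0772]
eef_rot: [-0.0, 0.618, 0.787, -0.0]
force: [0.4, 0.3, -2.1]
grip_width: 0.0091
finger_force: 58.6
```

```bash
python3 -c "
from h import *
go(.6030,.0814,.0645);print(read_state()['grip_width'])"
```

```text
40.475 [0.6033 0.0828 0.0772] tool mm [-1.3 -0.6 12.7] yaw 13.73
0.00910694244442976
```

Emit:
{"fn": "carry_out", "kwargs": {
  "moves": [
    {"fingers":0,"linear":[-1.3,-0.6,6],"rot":[0,0,0]},
    {"fingers":0,"linear":[0,0,5],"rot":[0,0,0]},
    {"fingers":0,"linear":[0,0,0],"rot":[0,0,0]},
    {"fingers":0,"linear":[0,0,0],"rot":[0,0,0]}
  ]
}}

```text
time: 40.98
tcp_pos: [0.6035, 0.0804, 0.0668]
eef_rot: [0.0, 0.618, 0.786, 0.0]
force: [0.6, -0.1, -2.9]
grip_width: 0.0093
finger_force: 58.8
```

```bash
python3 -c "
from h import *
go(.6030,.0814,.0645);print(read_state()['force'])
n='wrist6';c=cam('wrist');save(c,n);cv2.imwrite('pics/wrist6c.png',cv2.resize(cv2.cvtColor(c['image'],cv2.COLOR_RGB2BGR)[130:420,80:480],None,fx=2,fy=2))"
```

```text
40.975 [0.6035 0.0804 0.0668] tool mm [ 1.1 -0.2  2.3] yaw 13.64
[ 0.60021785 -0.12581545 -2.90962593]
```

View pics/wrist6c.png

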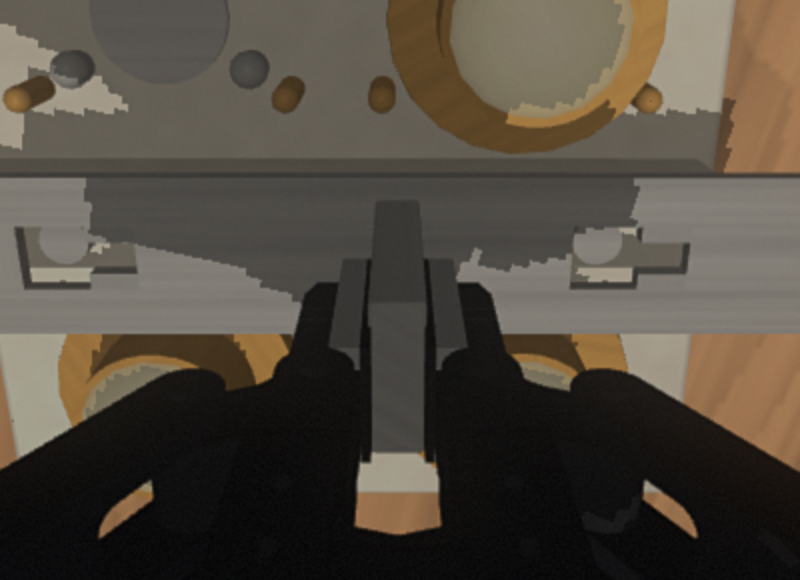

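The crop shows both screw heads inside the entries, at (64,245) and (598,243). Allowing for perspective, they are centred lengthwise and need about 1 mm more in tool x.

Emit:
{"fn": "carry_out", "kwargs": {
  "moves": [
    {"fingers":0,"linear":[0.9,0,2],"rot":[0,0,0]},
    {"fingers":0,"linear":[0,0,3],"rot":[0,0,0]},
    {"fingers":0,"linear":[0,0,3],"rot":[0,0,0]},
    {"fingers":0,"linear":[0,0,0],"rot":[0,0,0]}
  ]
}}

```text
time: 41.52
tcp_pos: [0.6029, 0.0812, 0.0583]
eef_rot: [-0.0, 0.618, 0.786, -0.0]
force: [-0.7, 0.1, -3.2]
grip_width: 0.0091
finger_force: 58.8
```

Emit:
{"fn": "carry_out", "kwargs": {
  "moves": [
    {"fingers":0,"linear":[0,0,2],"rot":[0,0,0]},
    {"fingers":0,"linear":[0,0,2],"rot":[0,0,0]},
    {"fingers":0,"linear":[0,0,0],"rot":[0,0,0]}
  ]
}}

```text
time: 41.9
tcp_pos: [0.603, 0.0812, 0.0545]
eef_rot: [-0.0, 0.618, 0.786, -0.0]
force: [-1.5, -0.7, -2.8]
grip_width: 0.0091
finger_force: 58.8
```

Underside is below the head tops and moving freely. Continuing down until it touches the spine.

Emit:
{"fn": "carry_out", "kwargs": {
  "moves": [
    {"fingers":0,"linear":[0,0,1],"rot":[0,0,0]},
    {"fingers":0,"linear":[0,0,0],"rot":[0,0,0]}
  ]
}}

```text
time: 42.15
tcp_pos: [0.6032, 0.0812, 0.0539]
eef_rot: [0.0, 0.618, 0.786, 0.0]
force: [-1.6, -0.5, 1.0]
grip_width: 0.0095
finger_force: 59.0
```

Emit:
{"fn": "carry_out", "kwargs": {
  "moves": [
    {"fingers":0,"linear":[0,0,1],"rot":[0,0,0]},
    {"fingers":0,"linear":[0,0,0],"rot":[0,0,0]}
  ]
}}

```text
time: 42.4
tcp_pos: [0.6033, 0.0812, 0.0539]
eef_rot: [-0.0, 0.618, 0.786, 0.0]
force: [-5.9, 0.5, 10.2]
grip_width: 0.0095
finger_force: 60.7
```

Emit:
{"fn": "carry_out", "kwargs": {
  "moves": [
    {"fingers":0,"linear":[0,0,-0.7],"rot":[0,0,0]},
    {"fingers":0,"linear":[0,-3,0],"rot":[0,0,0]},
    {"fingers":0,"linear":[0,-3,0],"rot":[0,0,0]},
    {"fingers":0,"linear":[0,0,0],"rot":[0,0,0]}
  ]
}}

```text
time: 42.9
tcp_pos: [0.5979, 0.0798, 0.0539]
eef_rot: [0.001, 0.618, 0.786, 0.001]
force: [2.5, 0.2, 4.7]
grip_width: 0.0095
finger_force: 59.9
```

Emit:
{"fn": "carry_out", "kwargs": {
  "moves": [
    {"fingers":0,"linear":[0,-3,0],"rot":[0,0,0]},
    {"fingers":0,"linear":[0,-3,0],"rot":[0,0,0]},
    {"fingers":0,"linear":[0,-2,0],"rot":[0,0,0]},
    {"fingers":0,"linear":[0,0,0],"rot":[0,0,0]}
  ]
}}

```text
time: 43.4
tcp_pos: [0.5901, 0.078, 0.0539]
eef_rot: [0.0, 0.618, 0.786, 0.001]
force: [3.5, 1.7, 6.3]
grip_width: 0.0091
finger_force: 60.1
```

Emit:
{"fn": "carry_out", "kwargs": {
  "moves": [
    {"fingers":0,"linear":[0,-1.5,0],"rot":[0,0,0]},
    {"fingers":0,"linear":[0,0,0],"rot":[0,0,0]}
  ]
}}

```text
time: 43.65
tcp_pos: [0.5888, 0.0776, 0.0539]
eef_rot: [0.001, 0.618, 0.786, 0.001]
force: [4.1, 0.8, 5.3]
grip_width: 0.0088
finger_force: 60.0
```

Emit:
{"fn": "carry_out", "kwargs": {
  "moves": [
    {"fingers":0,"linear":[0,-1.5,0],"rot":[0,0,0]},
    {"fingers":0,"linear":[0,0,0],"rot":[0,0,0]}
  ]
}}

```text
time: 43.9
tcp_pos: [0.5873, 0.0773, 0.0539]
eef_rot: [0.001, 0.618, 0.786, 0.001]
force: [3.1, 0.5, 4.9]
grip_width: 0.0093
finger_force: 60.0
```

Emit:
{"fn": "carry_out", "kwargs": {
  "moves": [
    {"fingers":0,"linear":[0,-1.5,0],"rot":[0,0,0]},
    {"fingers":0,"linear":[0,0,0],"rot":[0,0,0]}
  ]
}}

```text
time: 44.15
tcp_pos: [0.5867, 0.0771, 0.0539]
eef_rot: [0.001, 0.618, 0.786, 0.001]
force: [7.4, 1.9, 2.4]
grip_width: 0.0091
finger_force: 59.6
```

Emit:
{"fn": "carry_out", "kwargs": {
  "moves": [
    {"fingers":0,"linear":[0,-1.5,0],"rot":[0,0,0]},
    {"fingers":0,"linear":[0,0,0],"rot":[0,0,0]}
  ]
}}

```text
time: 44.4
tcp_pos: [0.5865, 0.0771, 0.0542]
eef_rot: [0.002, 0.618, 0.786, 0.002]
force: [10.3, 2.0, -0.1]
grip_width: 0.0092
finger_force: 59.4
```

Fully home. Releasing the load, opening and lifting clear.

Emit:
{"fn": "carry_out", "kwargs": {
  "moves": [
    {"fingers":0,"linear":[0,2,0],"rot":[0,0,0]},
    {"fingers":85,"linear":[0,0,0],"rot":[0,0,0]},
    {"fingers":85,"linear":[0,0,0],"rot":[0,0,0]},
    {"fingers":85,"linear":[0,0,0],"rot":[0,0,0]},
    {"fingers":85,"linear":[0,0,-10],"rot":[0,0,0]},
    {"fingers":85,"linear":[0,0,-40],"rot":[0,0,0]},
    {"fingers":85,"linear":[0,0,-50],"rot":[0,0,0]},
    {"fingers":85,"linear":[20,0,-40],"rot":[0,0,0]}
  ]
}}

```text
time: 45.4
tcp_pos: [0.5815, 0.0945, 0.1962]
eef_rot: [0.001, 0.62, 0.785, 0.0]
force: [0.5, 0.4, 0.2]
grip_width: 0.0849
finger_force: 0.0
```

Emit:
{"fn": "carry_out", "kwargs": {
  "moves": [
    {"fingers":85,"linear":[20,0,-20],"rot":[0,0,0]},
    {"fingers":85,"linear":[0,0,0],"rot":[0,0,0]},
    {"fingers":85,"linear":[0,0,0],"rot":[0,0,0]}
  ]
}}

```text
time: 45.78
tcp_pos: [0.5758, 0.115, 0.2129]
eef_rot: [-0.0, 0.618, 0.786, -0.0]
force: [-0.1, -0.8, -0.1]
grip_width: 0.0851
finger_force: 0.0
```

```bash
python3 -c "
from h import *
go(.59,.08,.2)
n='wrist7';c=cam('wrist');save(c,n)"
```

```text
45.775 [0.5758 0.115  0.2129] tool mm [-37.3   5.6  12.9] yaw 13.62
```

View pics/wrist7.png

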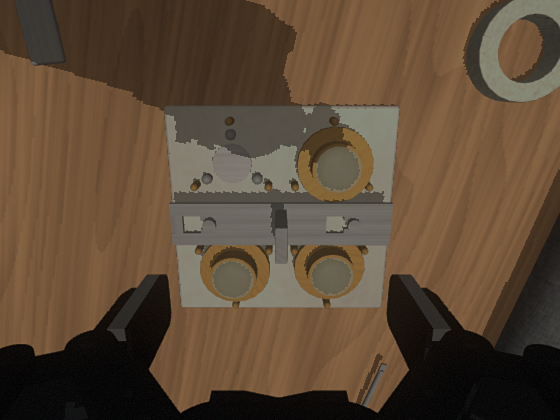

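The view shows the strip locked, with the screws at (209,222) and (352,222) at the ends of their slots, and three lenses seated. Neither overview nor any wrist view showed a fourth lens. Handing in.

```bash
python3 -c "
from rig import *
print(finish_job())"
```

```text
the job is handed in; nothing more can be done
None
```

I handed the job in at about 46 s: all three lenses found on the bench are seated dome up in the panel, and the strip is back on the spine and slid fully home over them; the hand-in returned no verdict.

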